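# Pack the heavy parts tins under the light one

### The arm

A 7-joint arm with a two-finger parallel gripper is mounted at the origin on the work surface. World frame = base frame: x ahead of the robot, y to its left, z up, the work surface at z = 0. Lengths are in mm, angles in rad, forces in N, time in s.
With the tool pointing down it reaches from about 425 to 950 mm from the base axis. Payload 4.7 kg.
Tool frame: the origin (TCP) lies midway between the tips of the shut fingers; the grasp point (between the pads) lies 19 mm behind it; z points along the fingers, y is the direction in which the jaws open and shut (so a half turn about z gives the same grasp; the last joint's range is limited). The gripper opens to 87 mm and grips with 3 to 60 N. Pads are 19 mm wide; open, the fingers measure 117 mm over their backs; the gripper's body (75 mm by 190 mm) begins 51 mm behind the grasp point.
Start: joints at [1.132, 0.469, -0.049, 1.532, 0.024, 1.141, -0.082], TCP at [268.985, -619.109, 222.573] pointing down, gripper open.
Joint ranges: [-2.59, 2.59], [-0.33, 1.99], [-1.39, 1.29], [0.1, 2.45], [-1.04, 4.18], [0.21, 1.99], [-2.66, 2.66]. Speed limits (rad/s): [2.57, 2.57, 3.14, 3.14, 3.14, 3.14, 3.14].

### API

Orientations are given as [roll, pitch, yaw] about the fixed x, y, z axes, in that order (R = Rz(yaw) Ry(pitch) Rx(roll)).
In Python, from bench import manip, vision, spotter gives the robot as it stands.
- The arm moves only by the shell command python3 -m jog 'ROWS' [FORCE]. ROWS is JSON, a list of rows, each an object of numbers: "x", "y", "z": the shift along the tool's x, y, z in m; "rx", "ry", "rz": the turn, a rotation vector about the tool's x, y, z in degrees; "fingers": the opening, from -1 (shut) to 1 (fully open). A call has 1 to 8 rows; each row is the pose to reach, as a shift and turn from the pose measured when the call began, along the tool's axes at that moment; what a row does not reach only later rows make up. A row lasts 1/12 s, in which the tool goes at most 41.7 mm and 7.16 degrees, less where a joint would pass 70% of its speed; a pose out of reach is approached as far as the arm can. A call with a gripper value outside its range is refused whole. The fingers move at their own pace and stop on an object; FORCE is the grip in N (left out, the last holds). Time passes only in rows, so rows that repeat a pose let the fingers close. It gives the time, the measured TCP pose, the force and the opening at its end, in the units of the state.
- manip.read_state(): the state, without advancing time (a new reading comes with each control period).
- vision.get_image(name): name is "scene" or "top" or "wrist"; returns (picture, depth): 384x512x3 uint8, red, green, blue; 384x512 float32, mm along the optical axis (not along the pixel's ray), 0 where there is no reading.
- vision.camera_params(name): a dict with "fx", "fy", "cx", "cy" (pixels), "D" ([k1, k2, p1, p2, k3] as OpenCV has them; the pictures are not rectified), "origin" and "orientation" of the camera in the world. Camera axes: x right, y down, z forward; pixel columns grow to the right and rows downward; lengths in mm; the calibration is good to about 2 mm. A picture is of the moment at which its call begins: read the wrist's pose just before it. camera_params takes no time and is no camera call; for the wrist camera it gives the pose at the moment of the call.
- manip.finish_job(): hands the job in, once; it reports no verdict.
Trained networks look in the newest picture that a camera, given by its name, has taken for a name from the list of things; names that differ only in an ending like _2 or _b are one class to them, and where a whole thing is asked for, a point or a joint stands for the part that bears it (a point fixed in the world has none). Each returns a list of dicts, best first, with "score" (0 to 1); they miss things now and then, are a little off and sometimes report something else, mostly with a low value. They report only what shows in the picture. A call takes as long as a camera call.
- spotter.find_in(target, camera): "pixel" ([column, row] in pixels, amid what is visible of it).
- spotter.mark_of(target, camera): "pixel" ([column, row] in pixels: a listed point, or the origin of a listed thing).
The state is a dict: "clock": time; "qpos": joint angles; "qd": joint speeds; "joint_efforts": joint torques, N m; "position": TCP position; "orientation": TCP orientation; "force": force on the tool from outside, world axes, zero at the start; "moment": the same for the moment, N m; "width": finger opening in mm.
Only numpy, scipy, OpenCV 4.12 (cv2) and the standard library are available. Lean on these libraries where they do the work, as an engineer would, in place of code of your own. Each camera call takes 0.05 s, during which the arm holds its last target.

### The job

Pack the three look-alike closed steel tins into the small blue box: the two heavy ones go side by side flat on its floor, each lengthwise from one low lip to the other, and the light one lies flat and level on top, over the middle so that it bears on both. Nothing shows which tin is the light one, so feel their weight as you lift them. Keep the tins upright, set them down gently rather than dropping them, leave them all resting still, and do not disturb the other things on the bench.

Things in the scene. Friction and masses are not known exactly. Their poses are not given: they have to be found in the camera images.
- box: fixed open blue box, outside 84 (own x) x 105 (y); origin: centre of the underside, z up. Floor top at 5. Tall end walls at +y and -y, 4 thick, to 68 high; at +x and -x only low lips, 4 thick, 12 high, so fingers can reach down there beside a tin. Inside 76 (x) x 97 (y): two tins with long sides along x fit side by side, centres about 23.5 either side of the middle, 9 to spare in all
- tin_a: one of three look-alike closed steel tins, 66 long (own x) x 44 wide (y) x 40 high; origin: centre of the underside, z up. Stands loose on the bench. Unseen contents, shuffled each time: two tins weigh 0.43 to 0.57 kg in all, one 0.11 to 0.13 kg. Contents sit centrally and may shift 1 mm; held by its ends, a heavy tin can swing about the line of the fingers if jerked
- tin_b: one of three look-alike closed steel tins, 66 long (own x) x 44 wide (y) x 40 high; origin: centre of the underside, z up. Stands loose on the bench. Unseen contents, shuffled each time: two tins weigh 0.43 to 0.57 kg in all, one 0.11 to 0.13 kg. Contents sit centrally and may shift 1 mm; held by its ends, a heavy tin can swing about the line of the fingers if jerked
- tin_c: one of three look-alike closed steel tins, 66 long (own x) x 44 wide (y) x 40 high; origin: centre of the underside, z up. Stands loose on the bench. Unseen contents, shuffled each time: two tins weigh 0.43 to 0.57 kg in all, one 0.11 to 0.13 kg. Contents sit centrally and may shift 1 mm; held by its ends, a heavy tin can swing about the line of the fingers if jerked
- screwdriver: bystander: black-handled screwdriver lying on the bench, 170 long; origin at its middle, underside; leave it alone
- spatula: bystander: slim steel lab spatula lying on the bench, 155 long; origin at its middle, underside; leave it alone
- clamp_ring: bystander: flat aluminium ring, 44 across, 10 high; origin at the centre of its underside; leave it alone
- sieve: bystander: small round steel sieve pan, 100 across, 40 high; origin at the centre of its underside; leave it alone
- beaker: bystander: glass beaker, 60 across, 75 high; origin at the centre of its underside; leave it alone
- jar: bystander: brown glass jar with a cap, 52 across, 65 high; origin at the centre of its underside; leave it alone

How it is judged:
By the outcome, as a careful person would: the job done as asked, in the order asked, and still so for the second after the job is handed in, with the robot touching nothing.
It also fails if it takes over 72 s, if anything falls off the work surface, if the arm or the gripper's body presses on something with over 40 N, if the wrist force passes 120 N, or if a joint passes its speed limit or range.

## Working session

There is one attempt and no reset: what is moved stays moved. The work goes in short steps, Python scripts to look and compute and a shell command to move; the robot and the scene stay as the last step left them, time stands still between calls to the robot, and variables do not carry over. Pictures are saved under pics/ and viewed, and the job is handed in when it is done.

```bash
ls; mkdir -p pics
cat > h.py <<'E'
import numpy as np, cv2, json
from scipy.spatial.transform import Rotation as R
from bench import manip, vision, spotter
def save(name,fn):
    im,d=vision.get_image(name); cv2.imwrite('pics/'+fn,im[:,:,::-1]); return im,d
def cam(name):
    p=vision.camera_params(name)
    K=np.array([[p['fx'],0,p['cx']],[0,p['fy'],p['cy']],[0,0,1]],float)
    o=np.array(p['orientation'],float)
    Rm=o if o.shape==(3,3) else R.from_euler('xyz',o).as_matrix()
    return K,np.array(p['D'],float),np.array(p['origin'],float),Rm
def ray(c,px):
    K,D,o,Rm=c
    u=cv2.undistortPoints(np.array(px,float).reshape(-1,1,2),K,D).reshape(-1,2)
    return np.c_[u,np.ones(len(u))]@Rm.T
def onz(c,px,z):
    r=ray(c,px); t=(z-c[2][2])/r[:,2]; return c[2]+r*t[:,None]
def cloud(c,d):
    v,u=np.mgrid[:d.shape[0],:d.shape[1]]
    r=ray(c,np.c_[u.ravel(),v.ravel()]); P=c[2]+r*d.ravel()[:,None]
    P=P.reshape(d.shape+(3,)); P[d==0]=np.nan; return P
E
python3 - <<'E'
from h import *
print(manip.read_state())
im,d=save('top','top1.png'); save('scene','scene1.png')
print(vision.camera_params('top'))
np.save('top_d.npy',d); np.save('top_im.npy',im)
E
```

```text
pics
{'clock': 0.0, 'qpos': array([ 1.13208892,  0.46945449, -0.04860046,  1.53366955,  0.02415495,
        1.14097358, -0.08230338]), 'qd': array([-0.001044  ,  0.00012997,  0.00087173,  0.00012935,  0.00059537,
       -0.00038076,  0.00081857]), 'joint_efforts': array([ 1.07761950e-04, -5.07968044e+01, -8.05962528e-02, -2.36157131e+01,
       -6.15550065e-02,  3.79692146e-02,  1.72500359e-04]), 'position': array([ 268.70959827, -618.57582469,  221.50097613]), 'orientation': array([-3.13967856e+00,  1.15893633e-04,  4.09863104e-01]), 'force': array([0.16809996, 0.53940397, 0.46911287]), 'moment': array([-0.03049665, -0.05791397, -0.01034004]), 'width': 86.65975130805306}
{'fx': 374.5393146949225, 'fy': 374.5393146949225, 'cx': 258.21585026540964, 'cy': 196.73353001842415, 'D': array([-0.10203052,  0.        ,  0.        ,  0.        ,  0.        ]), 'origin': array([ 482.04109112,   17.82283094, 1109.6420384 ]), 'orientation': array([-3.03983945,  0.0102002 , -1.59052713])}
```

View pics/top1.png

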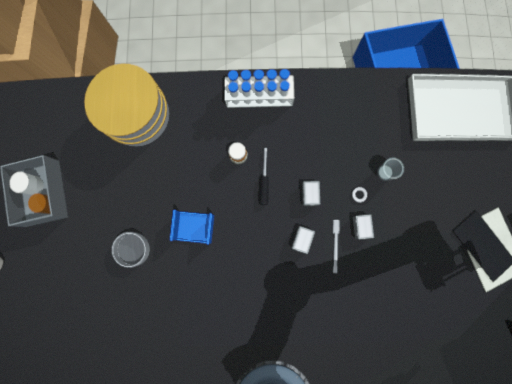

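View pics/scene1.png

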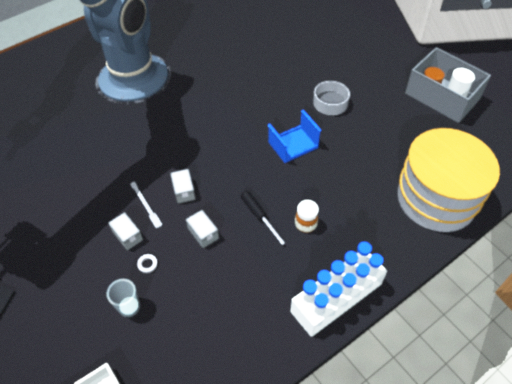

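The top picture shows the tins at about px (312,193), (303,239) and (364,227), and the box at (192,227). The spatula (336,245) lies between two of the tins, the ring is at (360,195), the screwdriver at (265,178), and the jar at (237,152). Next I measure them.

Run:
```python
from h import *
d=np.load('top_d.npy'); im=np.load('top_im.npy'); c=cam('top'); P=cloud(c,d)
print('bench z',np.nanmedian(P[260:330,100:200,2]))
for n in ['tin_a','box']:
    print(n,[(np.round(r['pixel']),round(r['score'],2)) for r in spotter.mark_of(n,'top')[:5]])
def rect(pts):
    (cx,cy),(w,h),a=cv2.minAreaRect(pts.astype(np.float32)); 
    if w<h: w,h,a=h,w,a+90
    return np.round([cx,cy,w,h,(a+90)%180-90],1)
for n,(u,v) in dict(t1=(312,193),t2=(303,239),t3=(364,227)).items():
    s=np.s_[v-22:v+23,u-22:u+23]
    z=P[s][...,2]; m=(z>28)&(z<60)&(im[s].mean(2)>100)
    k,l,st,ce=cv2.connectedComponentsWithStats(m.astype(np.uint8)); i=l[22,22]; m=l==i
    zt=np.median(z[m]); vv,uu=np.nonzero(m)
    q=onz(c,np.c_[uu+u-22,vv+v-22],40)
    print(n,m.sum(),'z',zt,rect(q[:,:2]),np.round(q.mean(0)))
# box
s=np.s_[195:260,160:225]; hsv=cv2.cvtColor(im,cv2.COLOR_RGB2HSV)[s]
m=(hsv[...,1]>150)&(hsv[...,0]>95)&(hsv[...,0]<135)&(hsv[...,2]>60)
Q=P[s][m]; print('box z pct',np.nanpercentile(Q[:,2],[2,20,50,80,98]))
lo=Q[(Q[:,2]<30)]; hi=Q[Q[:,2]>55]
print('lo',rect(lo[:,:2]),lo[:,:2].mean(0),'hi',rect(hi[:,:2]),'all',rect(Q[~np.isnan(Q[:,0])][:,:2]))
for n,(u,v) in dict(sieve=(130,249),jar=(237,152),ring=(360,188),beaker=(391,169),spa1=(336,225),spa2=(336,270),sd1=(265,150),sd2=(264,203)).items():
    print(n,np.round(onz(c,[u,v],10)))
b=cv2.resize(im[130:290,150:420],None,fx=2.9,fy=2.9,interpolation=cv2.INTER_CUBIC); cv2.imwrite('pics/crop1.png',b[:,:,::-1])
```

```text
bench z 0.05212350938631971
tin_a [(array([312., 192.]), 0.7), (array([360., 225.]), 0.64), (array([304., 238.]), 0.58)]
box [(array([194., 228.]), 0.69)]
t1 377 z 40.424065456488506 [ 600.6 -127.    67.    43.4   -1.9] [ 601. -127.   40.]
t2 380 z 40.79760920239403 [466.8 -99.3  66.6  45.8 -20.3] [ 467. -100.   40.]
t3 372 z 40.923532819815364 [ 499.5 -275.    65.8   46.5   -1.3] [ 500. -275.   40.]
box z pct [-0.56438076  3.83203927  6.61418419 34.92960334 69.89120025]
lo [510.8 227.2 128.3  92.3  82.8] [509.81116051 222.86579173] hi [509.  216.8 111.9  84.5  84.2] all [510.7 226.2 130.2  92.3  82.8]
sieve [[447. 410.  10.]]
jar [[730.  88.  10.]]
ring [[ 614. -276.   10.]]
beaker [[ 670. -374.   10.]]
spa1 [[ 506. -200.   10.]]
spa2 [[ 375. -195.   10.]]
sd1 [[735.   4.  10.]]
sd2 [[576.  10.  10.]]
```

View pics/crop1.png

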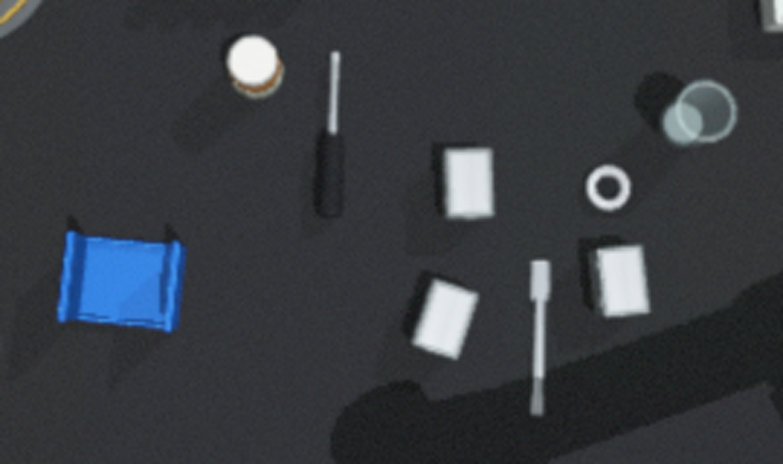

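```bash
cat >> h.py <<'E'
def plan(x,y,z,yawdeg):
    s=manip.read_state(); p=np.array(s['position']); R0=R.from_euler('xyz',s['orientation'])
    dp=R0.inv().apply(np.array([x,y,z])-p)/1000
    Rt=R.from_euler('xyz',[np.pi,0,np.deg2rad(yawdeg)])
    rv=(R0.inv()*Rt).as_rotvec(degrees=True)
    print('now t%.2f'%s['clock'],np.round(p,1),np.round(np.rad2deg(s['orientation']),2),'w%.1f'%s['width'],'F',np.round(s['force'],2))
    print('shift',np.round(dp,4),'rot',np.round(rv,2))
E
python3 -c "
from h import *
plan(560,-130,300,88)"
```

```text
now t0.20 [ 268.8 -618.8  221.9] [-179.93    0.     23.48] w87.0 F [0.1  0.18 0.42]
shift [ 0.4618 -0.3323 -0.0777] rot [-7.000e-02 -4.000e-02 -6.452e+01]
```

```bash
python3 -m jog '[{"x":0.02,"y":-0.015,"z":-0.02,"rz":-3},{"x":0.05,"y":-0.035,"z":-0.04,"rz":-8},{"x":0.08,"y":-0.058,"z":-0.06,"rz":-14},{"x":0.11,"y":-0.08,"z":-0.078,"rz":-20},{"x":0.14,"y":-0.1,"z":-0.078,"rz":-26},{"x":0.17,"y":-0.122,"z":-0.078,"rz":-32},{"x":0.2,"y":-0.144,"z":-0.078,"rz":-37},{"x":0.23,"y":-0.166,"z":-0.078,"rz":-42}]'; python3 -c "
from h import *
plan(560,-130,300,88)"
```

```text
now t0.20 [ 268.8 -618.8  221.9] [-179.93    0.     23.48] w87.0 F [0.1  0.18 0.42]
shift [ 0.4618 -0.3323 -0.0777] rot [-7.000e-02 -4.000e-02 -6.452e+01]invalid input at $[0]: expected keys x, y, z, rx, ry, rz, fingers
```

All keys are required in each row.

```bash
python3 -m jog '[{"x":0.02,"y":-0.015,"z":-0.02,"rx":0,"ry":0,"rz":-3,"fingers":1},{"x":0.05,"y":-0.035,"z":-0.04,"rx":0,"ry":0,"rz":-8,"fingers":1},{"x":0.08,"y":-0.058,"z":-0.06,"rx":0,"ry":0,"rz":-14,"fingers":1},{"x":0.11,"y":-0.08,"z":-0.078,"rx":0,"ry":0,"rz":-20,"fingers":1},{"x":0.14,"y":-0.1,"z":-0.078,"rx":0,"ry":0,"rz":-26,"fingers":1},{"x":0.17,"y":-0.122,"z":-0.078,"rx":0,"ry":0,"rz":-32,"fingers":1},{"x":0.2,"y":-0.144,"z":-0.078,"rx":0,"ry":0,"rz":-37,"fingers":1},{"x":0.23,"y":-0.166,"z":-0.078,"rx":0,"ry":0,"rz":-42,"fingers":1}]'; python3 -c "
from h import *
plan(560,-130,300,88)"
```

```text
clock: 0.87
position: [414.2, -373.2, 300.2]
orientation: [-3.141, -0.0, 1.147]
force: [0.0, 0.8, -0.2]
width: 87.1
now t0.87 [ 414.2 -373.2  300.2] [-1.7996e+02 -3.0000e-02  6.5720e+01] w87.1 F [ 0.02  0.81 -0.21]
shift [0.2817 0.0329 0.0003] rot [ -0.03  -0.03 -22.28]
```

```bash
python3 -m jog '[{"x":0.035,"y":0.004,"z":0,"rx":0,"ry":0,"rz":-3,"fingers":1},{"x":0.075,"y":0.008,"z":0,"rx":0,"ry":0,"rz":-7,"fingers":1},{"x":0.115,"y":0.013,"z":0,"rx":0,"ry":0,"rz":-12,"fingers":1},{"x":0.155,"y":0.018,"z":0,"rx":0,"ry":0,"rz":-17,"fingers":1},{"x":0.195,"y":0.023,"z":0,"rx":0,"ry":0,"rz":-20,"fingers":1},{"x":0.235,"y":0.028,"z":0,"rx":0,"ry":0,"rz":-22.3,"fingers":1},{"x":0.265,"y":0.031,"z":0,"rx":0,"ry":0,"rz":-22.3,"fingers":1},{"x":0.2817,"y":0.033,"z":0,"rx":0,"ry":0,"rz":-22.3,"fingers":1}]'
python3 - <<'E'
from h import *
s=manip.read_state();c=cam('wrist'); im,d=save('wrist','w1.png'); print(c[2],c[3],c[0][0,0]); np.savez('w1.npz',im=im,d=d,K=c[0],D=c[1],o=c[2],R=c[3])
print(s['position'],s['orientation'])
E
```

```text
clock: 1.53
position: [561.6, -124.9, 300.4]
orientation: [3.141, -0.003, 1.542]
force: [0.4, -0.5, 0.4]
width: 87.4
[562.14793813 -56.39224974 463.51598767] [[ 0.99958589 -0.02818635 -0.00579445]
 [-0.02874094 -0.96801796 -0.2492292 ]
 [ 0.00141573  0.24929253 -0.96842719]] 315.4796139089324
[ 561.55254023 -124.90621544  300.43916851] [ 3.14123149e+00 -2.97791906e-03  1.54229265e+00]
```

View pics/w1.png

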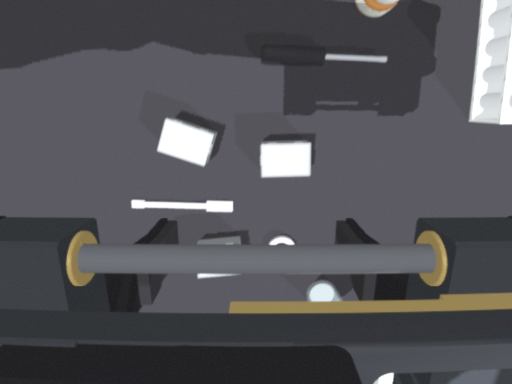

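Wrist view: t2 is at (187,142), t1 at (286,160), and t3 is partly hidden at (219,258). I fit the top faces.

```bash
cat >> h.py <<'E'
def rect(pts):
    (cx,cy),(w,h),a=cv2.minAreaRect(pts.astype(np.float32)); 
    if w<h: w,h,a=h,w,a+90
    return np.round([cx,cy,w,h,(a+90)%180-90],1)
def topface(c,im,d,px,zt=40,tol=8,r=45,thr=90):
    P=cloud(c,d); u,v=px
    m=np.zeros(d.shape,np.uint8); m[max(v-r,0):v+r,max(u-r,0):u+r]=1
    m&=((np.abs(P[...,2]-zt)<tol)&(im.mean(2)>thr)).astype(np.uint8)
    k,l,st,ce=cv2.connectedComponentsWithStats(m); i=1+np.argmax(st[1:,4]); vv,uu=np.nonzero(l==i)
    zz=np.median(P[l==i][:,2]); q=onz(c,np.c_[uu,vv],zt)
    rr=rect(q[:,:2]); print(px,len(uu),'z',round(zz,1),'rect',rr,'mean',np.round(q.mean(0)[:2],1)); return rr
E
python3 - <<'E'
from h import *
f=np.load('w1.npz'); c=(f['K'],f['D'],f['o'],f['R'])
for p in [(187,142),(286,160)]: topface(c,f['im'],f['d'],p)
P=cloud(c,f['d']); print(P[142,180:195:5],P[160,270:300:10], P[100,230])
b=cv2.resize(f['im'][100:240,120:330],None,fx=3.6,fy=3.6,interpolation=cv2.INTER_CUBIC); cv2.imwrite('pics/w1c.png',b[:,:,::-1])
E
```

```text
(187, 142) 1701 z 40.7 rect [465.9 -96.1  68.1  45.5 -20.6] mean [465.8 -96.1]
(286, 160) 1636 z 40.8 rect [ 5.992e+02 -1.240e+02  6.640e+01  4.560e+01  1.000e-01] mean [ 599.6 -123.8]
[[459.46353892 -95.28386124  40.03275447]
 [466.82135167 -95.24424106  42.83889321]
 [473.1464392  -95.61254711  41.20030222]] [[ 579.33601954 -123.08086422   40.72721061]
 [ 592.91610342 -123.61286765   39.79031986]
 [ 606.4271423  -123.92877082   40.19312938]] [526.05167741 -42.00360414   2.16868868]
```

View pics/w1c.png

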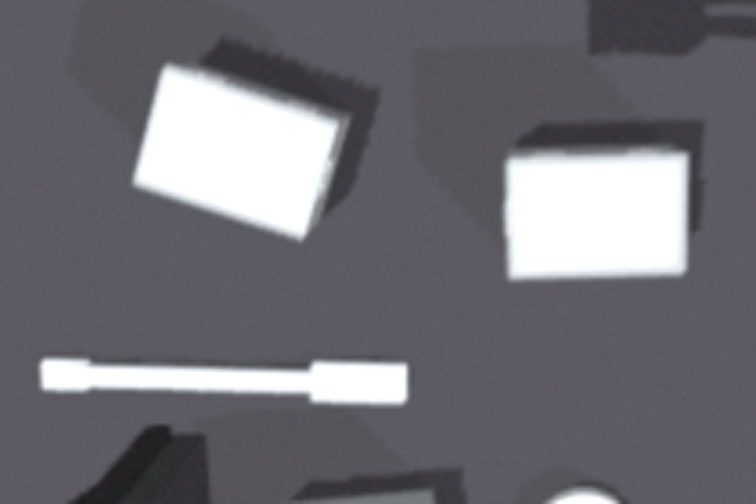

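```bash
python3 -c "
from h import *
plan(600,-125,11,89.5)"
```

```text
now t1.58 [ 562.6 -122.6  300.4] [179.92  -0.27  88.54] w87.1 F [1.17 2.61 0.22]
shift [-0.0028  0.0371  0.2895] rot [ 0.08 -0.27 -0.96]
```

```bash
python3 -m jog '[{"x":0,"y":0.015,"z":0.02,"rx":0.05,"ry":-0.1,"rz":-1,"fingers":1},{"x":-0.0028,"y":0.028,"z":0.055,"rx":0.05,"ry":-0.27,"rz":-1,"fingers":1},{"x":-0.0028,"y":0.037,"z":0.09,"rx":0.08,"ry":-0.27,"rz":-1,"fingers":1},{"x":-0.0028,"y":0.037,"z":0.125,"rx":0.08,"ry":-0.27,"rz":-1,"fingers":1},{"x":-0.0028,"y":0.037,"z":0.16,"rx":0.08,"ry":-0.27,"rz":-1,"fingers":1},{"x":-0.0028,"y":0.037,"z":0.19,"rx":0.08,"ry":-0.27,"rz":-1,"fingers":1},{"x":-0.0028,"y":0.037,"z":0.208,"rx":0.08,"ry":-0.27,"rz":-1,"fingers":1},{"x":-0.0028,"y":0.037,"z":0.215,"rx":0.08,"ry":-0.27,"rz":-1,"fingers":1}]'; python3 -c "
from h import *
plan(600,-125,11,89.5)"
```

```text
clock: 2.25
position: [597.1, -125.9, 81.7]
orientation: [-3.135, -0.001, 1.562]
force: [-0.6, -0.3, 0.4]
width: 86.8
now t2.25 [ 597.1 -125.9   81.7] [-1.7962e+02 -4.0000e-02  8.9510e+01] w86.8 F [-0.59 -0.29  0.37]
shift [0.0009 0.0034 0.0707] rot [-0.38 -0.04  0.01]
```

```bash
python3 -m jog '[{"x":0.001,"y":0.0034,"z":0.008,"rx":-0.2,"ry":0,"rz":0,"fingers":1},{"x":0.001,"y":0.0034,"z":0.008,"rx":-0.2,"ry":0,"rz":0,"fingers":1}]'
python3 - <<'E'
from h import *
c=cam('wrist'); im,d=save('wrist','w2.png'); np.savez('w2.npz',im=im,d=d,K=c[0],D=c[1],o=c[2],R=c[3])
for i in range(3): 
  plan(600,-125,11,89.5); vision.get_image('wrist')
E
```

```text
clock: 2.42
position: [599.9, -125.1, 72.4]
orientation: [-3.136, -0.001, 1.562]
force: [-0.0, -0.1, -0.4]
width: 87.1
now t2.47 [ 600.6 -125.1   73.6] [-1.798e+02 -4.000e-02  8.949e+01] w87.4 F [0.26 0.   0.89]
shift [ 0.0001 -0.0003  0.0626] rot [-0.2  -0.04 -0.01]
now t2.52 [ 601.1 -125.1   74.5] [-1.799e+02 -3.000e-02  8.950e+01] w86.8 F [-0.17  0.16  0.66]
shift [ 0.0001 -0.001   0.0635] rot [-0.1  -0.03  0.  ]
now t2.57 [ 601.5 -125.1   75. ] [-1.7995e+02 -2.0000e-02  8.9500e+01] w87.0 F [ 0.59 -0.83 -0.24]
shift [ 0.     -0.0014  0.064 ] rot [-0.05 -0.02  0.  ]
```

View pics/w2.png

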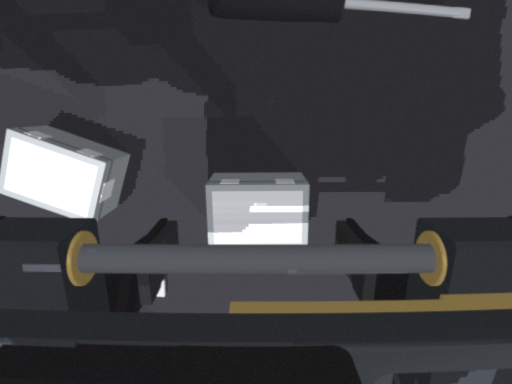

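Run:
```python
from h import *
f=np.load('w2.npz'); c=(f['K'],f['D'],f['o'],f['R'])
print(np.round(onz(c,[(209,182),(306,182),(209,230),(307,230)],40),1))
P=cloud(c,f['d'])
for u in (230,255,290): print(u,np.round(P[174:196:2,u,1:],0).tolist())
for v in (200,220): 
  z=P[v,190:330,2]; i=np.nonzero(np.abs(z-40)<6)[0]; print(v,P[v,190+i[0]],P[v,190+i[-1]])
b=cv2.resize(f['im'][160:290,140:380],None,fx=3.3,fy=3.3,interpolation=cv2.INTER_CUBIC); cv2.imwrite('pics/w2c.png',b[:,:,::-1])
```

```text
[[ 568.8 -101.1   40. ]
 [ 630.4 -101.6   40. ]
 [ 567.2 -133.7   40. ]
 [ 632.1 -134.2   40. ]]
230 [[-102.0, 9.0], [-103.0, 15.0], [-103.0, 21.0], [-102.0, 31.0], [-102.0, 36.0], [-103.0, 39.0], [-104.0, 40.0], [-105.0, 41.0], [-106.0, 40.0], [-107.0, 42.0], [-109.0, 40.0]]
255 [[-103.0, 7.0], [-103.0, 16.0], [-103.0, 21.0], [-103.0, 29.0], [-102.0, 35.0], [-102.0, 41.0], [-103.0, 42.0], [-105.0, 40.0], [-106.0, 41.0], [-108.0, 40.0], [-109.0, 41.0]]
290 [[-103.0, 9.0], [-103.0, 17.0], [-103.0, 23.0], [-102.0, 32.0], [-102.0, 37.0], [-103.0, 41.0], [-104.0, 41.0], [-105.0, 42.0], [-107.0, 40.0], [-108.0, 41.0], [-109.0, 41.0]]
200 [ 566.47543004 -112.61105256   41.29497181] [ 632.16796423 -113.64988914   39.53043609]
220 [ 566.40794351 -126.28634694   41.0702192 ] [ 631.80883606 -127.00889322   40.46695221]
```

View pics/w2c.png

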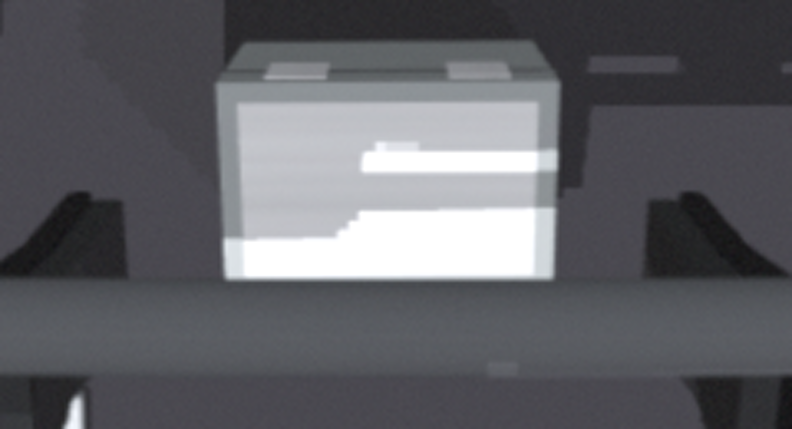

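Tin centre about (599.4,-124.5), parallel to the jaws. Descend and grip at 45 N.

```bash
python3 -m jog '[{"x":0,"y":-0.001,"z":0.018,"rx":0,"ry":0,"rz":0,"fingers":1},{"x":0,"y":-0.002,"z":0.038,"rx":0,"ry":0,"rz":0,"fingers":1},{"x":0,"y":-0.002,"z":0.054,"rx":0,"ry":0,"rz":0,"fingers":1},{"x":0,"y":-0.002,"z":0.062,"rx":0,"ry":0,"rz":0,"fingers":1},{"x":0,"y":-0.002,"z":0.064,"rx":0,"ry":0,"rz":0,"fingers":1},{"x":0,"y":-0.002,"z":0.064,"rx":0,"ry":0,"rz":0,"fingers":-0.3},{"x":0,"y":-0.002,"z":0.064,"rx":0,"ry":0,"rz":0,"fingers":-0.3},{"x":0,"y":-0.002,"z":0.064,"rx":0,"ry":0,"rz":0,"fingers":-0.3}]' 45; python3 -m jog '[{"x":0,"y":0,"z":0,"rx":0,"ry":0,"rz":0,"fingers":-0.3},{"x":0,"y":0,"z":0,"rx":0,"ry":0,"rz":0,"fingers":-0.3},{"x":0,"y":0,"z":0,"rx":0,"ry":0,"rz":0,"fingers":-0.3}]'; python3 -c "
from h import *
plan(600,-125,60,89.5)"
```

```text
clock: 3.28
position: [600.5, -125.2, 12.4]
orientation: [3.14, 0.0, 1.562]
force: [0.2, 0.1, -0.3]
width: 74.3
clock: 3.53
position: [601.2, -125.2, 13.5]
orientation: [3.138, 0.001, 1.562]
force: [-1.5, -0.3, 5.2]
width: 65.5
now t3.53 [ 601.2 -125.2   13.5] [1.798e+02 3.000e-02 8.950e+01] w65.5 F [-1.45 -0.3   5.21]
shift [ 0.0002 -0.0011 -0.0465] rot [ 0.2   0.03 -0.  ]
```

```bash
python3 -m jog '[{"x":0,"y":0,"z":-0.002,"rx":0,"ry":0,"rz":0,"fingers":-0.3},{"x":0,"y":0,"z":-0.006,"rx":0,"ry":0,"rz":0,"fingers":-0.3},{"x":0,"y":0,"z":-0.012,"rx":0,"ry":0,"rz":0,"fingers":-0.3},{"x":0,"y":0,"z":-0.02,"rx":0,"ry":0,"rz":0,"fingers":-0.3},{"x":0,"y":0,"z":-0.026,"rx":0,"ry":0,"rz":0,"fingers":-0.3},{"x":0,"y":0,"z":-0.03,"rx":0,"ry":0,"rz":0,"fingers":-0.3},{"x":0,"y":0,"z":-0.03,"rx":0,"ry":0,"rz":0,"fingers":-0.3},{"x":0,"y":0,"z":-0.03,"rx":0,"ry":0,"rz":0,"fingers":-0.3}]'
python3 - <<'E'
from h import *
F=[]
for i in range(4): vision.get_image('wrist'); F.append(manip.read_state()['force'])
print(np.round(F,2),np.mean(F,0)); plan(600,-125,140,89.5)
im,d=save('wrist','w3.png')
E
```

```text
clock: 4.2
position: [601.3, -125.3, 43.9]
orientation: [3.137, 0.001, 1.562]
force: [0.3, 0.2, -1.5]
width: 65.8
[[ 0.01  1.2  -1.3 ]
 [-0.55  0.23 -1.51]
 [-0.27  0.73 -1.98]
 [ 1.51  0.4  -1.51]] [ 0.17637359  0.63870757 -1.57550251]
now t4.40 [ 600.8 -125.2   43.1] [1.7985e+02 2.0000e-02 8.9500e+01] w65.6 F [ 1.51  0.4  -1.51]
shift [ 0.0001 -0.0006 -0.0969] rot [ 0.15  0.02 -0.  ]
```

View pics/w3.png

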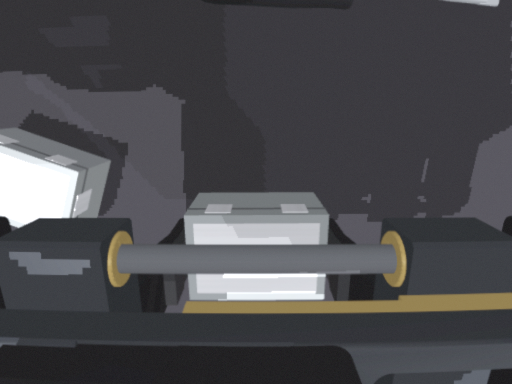

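Vertical force is only about -1.6 N (it read about +0.3 N unloaded), so t1 is the light tin (~0.12 kg). I set it back gently for later.

```bash
python3 -m jog '[{"x":0,"y":0,"z":0.006,"rx":0,"ry":0,"rz":0,"fingers":-0.3},{"x":0,"y":0,"z":0.014,"rx":0,"ry":0,"rz":0,"fingers":-0.3},{"x":0,"y":0,"z":0.021,"rx":0,"ry":0,"rz":0,"fingers":-0.3},{"x":0,"y":0,"z":0.0255,"rx":0,"ry":0,"rz":0,"fingers":-0.3},{"x":0,"y":0,"z":0.028,"rx":0,"ry":0,"rz":0,"fingers":-0.3},{"x":0,"y":0,"z":0.0285,"rx":0,"ry":0,"rz":0,"fingers":-0.3},{"x":0,"y":0,"z":0.029,"rx":0,"ry":0,"rz":0,"fingers":-0.3}]'; python3 -c "
from h import *
plan(600,-125,13.5,89.5)"
```

```text
clock: 5.03
position: [601.1, -125.1, 13.9]
orientation: [3.139, 0.0, 1.562]
force: [0.5, -0.4, -1.4]
width: 65.9
now t5.03 [ 601.1 -125.1   13.9] [1.7984e+02 2.0000e-02 8.9500e+01] w65.9 F [ 0.47 -0.39 -1.42]
shift [ 0.0001 -0.0011  0.0004] rot [0.16 0.02 0.  ]
```

```bash
python3 -m jog '[{"x":0,"y":0,"z":0.0005,"rx":0,"ry":0,"rz":0,"fingers":-0.3},{"x":0,"y":0,"z":0.001,"rx":0,"ry":0,"rz":0,"fingers":-0.3},{"x":0,"y":0,"z":0.0015,"rx":0,"ry":0,"rz":0,"fingers":-0.3},{"x":0,"y":0,"z":0.0015,"rx":0,"ry":0,"rz":0,"fingers":-0.3}]'; python3 -c "
from h import *
plan(600,-125,13.5,89.5)"
```

```text
clock: 5.37
position: [601.3, -125.1, 13.5]
orientation: [3.138, 0.001, 1.562]
force: [-1.4, -0.3, 3.5]
width: 65.5
now t5.37 [ 601.3 -125.1   13.5] [1.7981e+02 4.0000e-02 8.9510e+01] w65.5 F [-1.4  -0.27  3.48]
shift [ 0.0001 -0.0013 -0.    ] rot [0.19 0.04 0.01]
```

In contact. Release and rise.

```bash
python3 -m jog '[{"x":0,"y":0,"z":0,"rx":0,"ry":0,"rz":0,"fingers":1},{"x":0,"y":0,"z":0,"rx":0,"ry":0,"rz":0,"fingers":1},{"x":0,"y":0,"z":0,"rx":0,"ry":0,"rz":0,"fingers":1},{"x":0,"y":0,"z":-0.01,"rx":0,"ry":0,"rz":0,"fingers":1},{"x":0,"y":0,"z":-0.03,"rx":0,"ry":0,"rz":0,"fingers":1},{"x":0,"y":0,"z":-0.055,"rx":0,"ry":0,"rz":0,"fingers":1},{"x":0,"y":0,"z":-0.085,"rx":0,"ry":0,"rz":0,"fingers":1},{"x":0,"y":0,"z":-0.105,"rx":0,"ry":0,"rz":0,"fingers":1}]'; python3 -c "
from h import *
plan(466.5,-97,76,69.6)"
```

```text
clock: 6.03
position: [602.0, -124.8, 121.6]
orientation: [3.135, 0.001, 1.562]
force: [0.7, 0.5, 0.9]
width: 86.8
now t6.03 [ 602.  -124.8  121.6] [1.7963e+02 6.0000e-02 8.9520e+01] w86.8 F [0.7  0.52 0.86]
shift [ 0.0267 -0.136   0.0447] rot [ 3.700e-01 -1.000e-02  1.992e+01]
```

```bash
python3 -m jog '[{"x":0.003,"y":-0.015,"z":0,"rx":0,"ry":0,"rz":3,"fingers":1},{"x":0.009,"y":-0.045,"z":0,"rx":0.1,"ry":0,"rz":8,"fingers":1},{"x":0.016,"y":-0.08,"z":0,"rx":0.2,"ry":0,"rz":14,"fingers":1},{"x":0.022,"y":-0.11,"z":0.005,"rx":0.37,"ry":0,"rz":19,"fingers":1},{"x":0.0255,"y":-0.13,"z":0.02,"rx":0.37,"ry":0,"rz":19.9,"fingers":1},{"x":0.0267,"y":-0.136,"z":0.035,"rx":0.37,"ry":0,"rz":19.9,"fingers":1},{"x":0.0267,"y":-0.136,"z":0.043,"rx":0.37,"ry":0,"rz":19.9,"fingers":1},{"x":0.0267,"y":-0.136,"z":0.043,"rx":0.37,"ry":0,"rz":19.9,"fingers":1}]'
python3 - <<'E'
from h import *
c=cam('wrist'); im,d=save('wrist','w4.png'); np.savez('w4.npz',im=im,d=d,K=c[0],D=c[1],o=c[2],R=c[3])
plan(466.5,-97,12,69.6)
P=cloud(c,d)
for u in (230,255,290):
  i=[v for v in range(160,215) if P[v,u,2]>36]; print(u,P[i[0],u])
for v in (205,220): 
  z=P[v,180:340,2]; i=np.nonzero(np.abs(z-40)<6)[0]; print(v,180+i[0],180+i[-1],P[v,180+i[0]],P[v,180+i[-1]])
E
```

```text
clock: 6.7
position: [465.9, -97.0, 77.0]
orientation: [-3.14, 0.0, 1.215]
force: [-0.2, -0.3, 0.1]
width: 87.0
now t6.75 [467.2 -97.   77.8] [ 1.7999e+02 -3.0000e-02  6.9620e+01] w86.9 F [0.46 0.02 0.96]
shift [-0.0002 -0.0007  0.0658] rot [ 0.01 -0.03  0.02]
230 [456.14900495 -69.76145799  36.1949238 ]
255 [471.51372396 -75.96315689  37.13457974]
290 [493.37486363 -83.25705997  37.54529036]
205 207 306 [436.75132253 -78.63284537  41.24524876] [ 497.97856363 -101.52679394   40.7688549 ]
220 208 306 [433.23282616 -88.64349266  40.89907996] [ 494.73908865 -111.77112673   40.15296786]
```

View pics/w4.png

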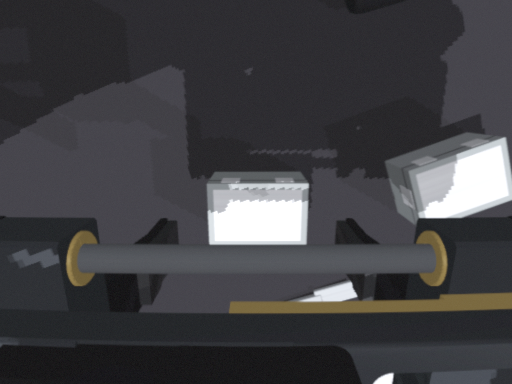

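Same alignment as before (tin at cols 208-306, edge at row 182), so it is centred. Descend and grip at 60 N.

```bash
python3 -m jog '[{"x":0,"y":0,"z":0.018,"rx":0,"ry":0,"rz":0,"fingers":1},{"x":0,"y":0,"z":0.038,"rx":0,"ry":0,"rz":0,"fingers":1},{"x":0,"y":-0.001,"z":0.054,"rx":0,"ry":0,"rz":0,"fingers":1},{"x":0,"y":-0.001,"z":0.063,"rx":0,"ry":0,"rz":0,"fingers":1},{"x":0,"y":-0.001,"z":0.066,"rx":0,"ry":0,"rz":0,"fingers":1},{"x":0,"y":-0.001,"z":0.066,"rx":0,"ry":0,"rz":0,"fingers":-0.3},{"x":0,"y":-0.001,"z":0.066,"rx":0,"ry":0,"rz":0,"fingers":-0.3},{"x":0,"y":-0.001,"z":0.066,"rx":0,"ry":0,"rz":0,"fingers":-0.3}]' 60; python3 -m jog '[{"x":0,"y":0,"z":0,"rx":0,"ry":0,"rz":0,"fingers":-0.3},{"x":0,"y":0,"z":0,"rx":0,"ry":0,"rz":0,"fingers":-0.3},{"x":0,"y":0,"z":0,"rx":0,"ry":0,"rz":0,"fingers":-0.3}]'; python3 -c "
from h import *
plan(467,-97,40,69.6)"
```

```text
clock: 7.42
position: [467.4, -96.8, 12.7]
orientation: [3.139, -0.001, 1.215]
force: [-0.0, 0.5, -0.3]
width: 74.5
clock: 7.67
position: [467.8, -96.9, 13.5]
orientation: [3.138, -0.001, 1.215]
force: [-0.9, 0.3, 5.5]
width: 66.0
now t7.67 [467.8 -96.9  13.5] [ 1.7981e+02 -5.0000e-02  6.9610e+01] w66.0 F [-0.88  0.25  5.5 ]
shift [-0.0004 -0.0006 -0.0265] rot [ 0.19 -0.05  0.01]
```

```bash
python3 -m jog '[{"x":0,"y":0,"z":-0.001,"rx":0,"ry":0,"rz":0,"fingers":-0.3},{"x":0,"y":0,"z":-0.004,"rx":0,"ry":0,"rz":0,"fingers":-0.3},{"x":0,"y":0,"z":-0.009,"rx":0,"ry":0,"rz":0,"fingers":-0.3},{"x":0,"y":0,"z":-0.015,"rx":0,"ry":0,"rz":0,"fingers":-0.3},{"x":0,"y":0,"z":-0.02,"rx":0,"ry":0,"rz":0,"fingers":-0.3},{"x":0,"y":0,"z":-0.024,"rx":0,"ry":0,"rz":0,"fingers":-0.3},{"x":0,"y":0,"z":-0.025,"rx":0,"ry":0,"rz":0,"fingers":-0.3},{"x":0,"y":0,"z":-0.025,"rx":0,"ry":0,"rz":0,"fingers":-0.3}]'
python3 - <<'E'
from h import *
F=[]
for i in range(3): vision.get_image('wrist'); F.append(manip.read_state()['force'])
print(np.round(F,2)); plan(467,-97,140,84)
im,d=save('wrist','w5.png')
E
```

```text
clock: 8.33
position: [468.0, -97.0, 39.0]
orientation: [3.137, -0.001, 1.215]
force: [0.5, -0.5, -5.7]
width: 65.2
[[-0.04 -0.61 -5.02]
 [-0.04 -0.27 -5.41]
 [ 0.53  0.28 -5.27]]
now t8.48 [467.5 -96.9  38.3] [ 1.7984e+02 -4.0000e-02  6.9600e+01] w65.4 F [ 0.53  0.28 -5.27]
shift [-2.000e-04 -1.000e-04 -1.017e-01] rot [  0.16  -0.02 -14.4 ]
```

View pics/w5.png

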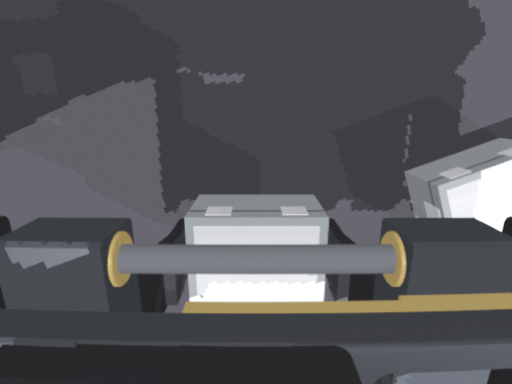

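Heavy (~5.5 N) and level. Lift higher and travel toward the box, stopping short to look at it.

```bash
python3 -m jog '[{"x":0,"y":0,"z":-0.006,"rx":0,"ry":0,"rz":-0.5,"fingers":-0.3},{"x":0,"y":0,"z":-0.016,"rx":0,"ry":0,"rz":-1.5,"fingers":-0.3},{"x":0.002,"y":0,"z":-0.03,"rx":0,"ry":0,"rz":-3,"fingers":-0.3},{"x":0.008,"y":0,"z":-0.046,"rx":0,"ry":0,"rz":-4.5,"fingers":-0.3},{"x":0.018,"y":0,"z":-0.064,"rx":0,"ry":0,"rz":-6,"fingers":-0.3},{"x":0.031,"y":0,"z":-0.082,"rx":0,"ry":0,"rz":-8,"fingers":-0.3},{"x":0.046,"y":0,"z":-0.1,"rx":0,"ry":0,"rz":-10,"fingers":-0.3},{"x":0.063,"y":0,"z":-0.116,"rx":0,"ry":0,"rz":-12,"fingers":-0.3}]'; python3 -c "
from h import *
plan(495,95,210,84)"
```

```text
clock: 9.2
position: [488.9, -37.7, 155.6]
orientation: [3.139, 0.0, 1.425]
force: [0.3, -0.7, -5.7]
width: 65.4
now t9.20 [488.9 -37.7 155.6] [1.7983e+02 2.0000e-02 8.1670e+01] w65.4 F [ 0.26 -0.68 -5.67]
shift [ 0.1321 -0.013  -0.0545] rot [ 0.17  0.02 -2.33]
```

```bash
python3 -m jog '[{"x":0.018,"y":-0.001,"z":-0.014,"rx":0,"ry":0,"rz":-1,"fingers":-0.3},{"x":0.037,"y":-0.003,"z":-0.026,"rx":0,"ry":0,"rz":-2,"fingers":-0.3},{"x":0.057,"y":-0.006,"z":-0.037,"rx":0,"ry":0,"rz":-2.3,"fingers":-0.3},{"x":0.077,"y":-0.009,"z":-0.046,"rx":0,"ry":0,"rz":-2.3,"fingers":-0.3},{"x":0.096,"y":-0.011,"z":-0.052,"rx":0,"ry":0,"rz":-2.3,"fingers":-0.3},{"x":0.112,"y":-0.013,"z":-0.054,"rx":0,"ry":0,"rz":-2.3,"fingers":-0.3},{"x":0.124,"y":-0.013,"z":-0.054,"rx":0,"ry":0,"rz":-2.3,"fingers":-0.3},{"x":0.131,"y":-0.013,"z":-0.054,"rx":0,"ry":0,"rz":-2.3,"fingers":-0.3}]'
python3 - <<'E'
from h import *
c=cam('wrist'); im,d=save('wrist','w6.png'); np.savez('w6.npz',im=im,d=d,K=c[0],D=c[1],o=c[2],R=c[3])
plan(495,95,210,84)
E
```

```text
clock: 9.87
position: [494.3, 95.8, 209.8]
orientation: [3.139, -0.0, 1.469]
force: [-0.1, -0.1, -5.0]
width: 65.7
now t9.92 [494.5  96.6 209.7] [ 1.7984e+02 -6.0000e-02  8.4180e+01] w65.7 F [-0.28  1.71 -4.4 ]
shift [-0.0016  0.0007 -0.0003] rot [ 0.16 -0.06  0.18]
```

View pics/w6.png

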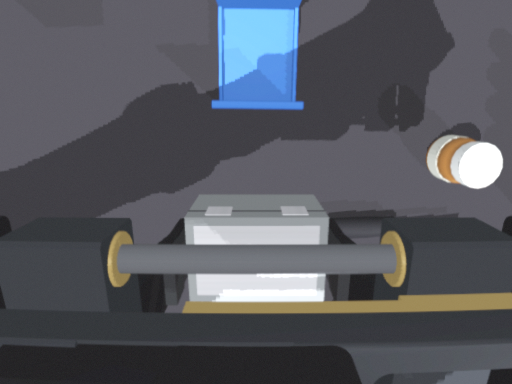

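The box shows at cols 215-302, with its near wall top at row 104 and the far wall at the top edge. It is nearly aligned with the tool. Next I fit its geometry from the depth cloud.

Run:
```python
from h import *
f=np.load('w6.npz'); c=(f['K'],f['D'],f['o'],f['R']); im=f['im']; P=cloud(c,f['d'])
hsv=cv2.cvtColor(im,cv2.COLOR_RGB2HSV)
m=(hsv[...,1]>120)&(hsv[...,0]>95)&(hsv[...,0]<135)&(hsv[...,2]>60); m[130:]=0
ang=np.deg2rad(84-90) # own x guess
np.set_printoptions(suppress=True)
Q=P[m]; z=Q[:,2]
print('floor z',np.median(z[(z<9)]),len(Q))
nw=Q[z>60]; 
for lab,w in [('near',nw[nw[:,1]<200]),('far',nw[nw[:,1]>220])]:
    print(lab,len(w),w.mean(0).round(1),rect(w[:,:2]),np.percentile(w[:,2],[10,50,90]).round(1))
lp=Q[(z>8)&(z<14)]; 
for lab,w in [('L',lp[lp[:,0]<500]),('R',lp[lp[:,0]>500])]:
    print(lab,len(w),w.mean(0).round(1), rect(w[:,:2]))
# image: near wall top pixels
for v in (50,80): 
    uu=np.nonzero(m[v])[0]; print(v,uu[0],uu[-1],onz(c,[(uu[0],v),(uu[-1],v)],12).round(1).tolist())
for u in (225,260,295):
    vv=np.nonzero(m[:,u])[0]; print(u,vv[-1],onz(c,[(u,vv[-1])],68).round(1).tolist())
b=cv2.resize(im[0:125,200:320],None,fx=4.8,fy=4.8,interpolation=cv2.INTER_CUBIC); cv2.imwrite('pics/w6c.png',b[:,:,::-1])
# held tin
for u in (220,255,290):
  i=[v for v in range(180,235) if P[v,u,2]>234]; print('tin',u,i[0] if i else None,P[i[0],u] if i else P[200:225:5,u])
```

```text
floor z 5.723813669981666 8342
near 668 [502.  168.   68.5] [501.8 168.1  86.4   7.   -6.6] [67.6 68.5 69.5]<stdin>:11: RuntimeWarning: Mean of empty slice.
  ret = um.true_divide(
Traceback (most recent call last):
IndexError: index -1 is out of bounds for axis 0 with size 0
```

Run:
```python
from h import *
f=np.load('w6.npz'); c=(f['K'],f['D'],f['o'],f['R']); im=f['im']; P=cloud(c,f['d'])
hsv=cv2.cvtColor(im,cv2.COLOR_RGB2HSV)
m=(hsv[...,1]>120)&(hsv[...,0]>95)&(hsv[...,0]<135)&(hsv[...,2]>60); m[130:]=0
np.set_printoptions(suppress=True)
Q=P[m]; z=Q[:,2]
fw=Q[(z>20)&(Q[:,1]>230)]; print('far wall face',len(fw),fw.mean(0) if len(fw) else '', rect(fw[:,:2]) if len(fw)>3 else '')
lp=Q[(z>9.5)&(z<14)]; 
for lab,w in [('L',lp[lp[:,0]<490]),('R',lp[lp[:,0]>530])]:
    print(lab,len(w),w.mean(0).round(1), rect(w[:,:2]))
for v in (50,80): 
    uu=np.nonzero(m[v])[0]; print(v,uu[0],uu[-1],onz(c,[(uu[0],v),(uu[-1],v)],12).round(1).tolist())
for u in (225,260,295):
    vv=np.nonzero(m[:,u])[0]; print(u,vv[-1],onz(c,[(u,vv[-1])],68).round(1).tolist())
for u in (220,255,290):
  i=[v for v in range(180,235) if P[v,u,2]>234]; print('tin',u,i[0] if i else None,P[i[0],u] if i else P[200:225:5,u])
```

```text
far wall face 495 [515.39428667 266.66390508  28.82925675] [513.5 266.8  83.    1.7  -6.7]
L 370 [468.6 226.3  12.4] [468.6 224.7  96.3  13.8  76.6]
R 377 [547.1 218.8  12.4] [547.6 217.3  98.8  23.3 -84.2]
50 218 297 [[466.5, 229.7, 12.0], [550.6, 221.1, 12.0]]
80 219 296 [[463.7, 199.0, 12.0], [547.2, 190.4, 12.0]]
225 108 [[471.6, 168.1, 68.0]]
260 109 [[504.2, 163.8, 68.0]]
295 109 [[536.9, 160.5, 68.0]]
tin 220 214 [478.56210426 119.19228687 234.2068681 ]
tin 255 215 [494.62604012 117.05395443 234.25975659]
tin 290 214 [510.79097359 115.8657446  234.29483732]
```

The box fits its given size (wall-to-wall 99.5 against 99 expected). Centre is about (507.7,218.3), yaw -6.5°. First heavy tin goes in the far slot at (510.4,241.6).

```bash
python3 -c "
from h import *
plan(510.4,241.6,130,83.5)"
```

```text
now t9.92 [494.5  96.6 209.7] [ 1.7984e+02 -6.0000e-02  8.4180e+01] w65.7 F [-0.28  1.71 -4.4 ]
shift [0.1458 0.0009 0.0799] rot [ 0.16 -0.06  0.68]
```

```bash
python3 -m jog '[{"x":0.008,"y":0,"z":0,"rx":0,"ry":0,"rz":0.2,"fingers":-0.3},{"x":0.024,"y":0.001,"z":0,"rx":0.1,"ry":0,"rz":0.4,"fingers":-0.3},{"x":0.046,"y":0.001,"z":0,"rx":0.16,"ry":0,"rz":0.68,"fingers":-0.3},{"x":0.069,"y":0.001,"z":0.003,"rx":0.16,"ry":0,"rz":0.68,"fingers":-0.3},{"x":0.092,"y":0.001,"z":0.01,"rx":0.16,"ry":0,"rz":0.68,"fingers":-0.3},{"x":0.113,"y":0.001,"z":0.02,"rx":0.16,"ry":0,"rz":0.68,"fingers":-0.3},{"x":0.13,"y":0.001,"z":0.031,"rx":0.16,"ry":0,"rz":0.68,"fingers":-0.3},{"x":0.141,"y":0.001,"z":0.042,"rx":0.16,"ry":0,"rz":0.68,"fingers":-0.3}]'; python3 -c "
from h import *
plan(510.4,241.6,100,83.5)"
```

```text
clock: 10.58
position: [509.8, 238.7, 167.3]
orientation: [-3.141, -0.002, 1.458]
force: [0.1, 0.1, -5.2]
width: 65.6
now t10.58 [509.8 238.7 167.3] [-1.7999e+02 -1.2000e-01  8.3550e+01] w65.6 F [ 0.1   0.15 -5.19]
shift [0.0028 0.0003 0.0673] rot [-0.01 -0.12  0.05]
```

```bash
python3 -m jog '[{"x":0.0015,"y":0,"z":0.01,"rx":0,"ry":-0.1,"rz":0,"fingers":-0.3},{"x":0.003,"y":0,"z":0.024,"rx":0,"ry":-0.1,"rz":0,"fingers":-0.3},{"x":0.003,"y":0,"z":0.038,"rx":0,"ry":-0.1,"rz":0,"fingers":-0.3},{"x":0.003,"y":0,"z":0.05,"rx":0,"ry":-0.1,"rz":0,"fingers":-0.3},{"x":0.003,"y":0,"z":0.059,"rx":0,"ry":-0.1,"rz":0,"fingers":-0.3},{"x":0.003,"y":0,"z":0.065,"rx":0,"ry":-0.1,"rz":0,"fingers":-0.3},{"x":0.003,"y":0,"z":0.067,"rx":0,"ry":-0.1,"rz":0,"fingers":-0.3},{"x":0.003,"y":0,"z":0.067,"rx":0,"ry":-0.1,"rz":0,"fingers":-0.3}]'
python3 - <<'E'
from h import *
c=cam('wrist'); im,d=save('wrist','w7.png'); np.savez('w7.npz',im=im,d=d,K=c[0],D=c[1],o=c[2],R=c[3])
plan(510.4,241.6,30,83.5)
save('scene','s7.png')
E
```

```text
clock: 11.25
position: [510.2, 241.4, 99.9]
orientation: [-3.141, -0.0, 1.458]
force: [-0.3, -0.6, -4.8]
width: 65.5
now t11.30 [510.5 241.7 100.5] [ 1.7999e+02 -4.0000e-02  8.3540e+01] w65.9 F [-0.74 -0.1  -4.48]
shift [-0.0002 -0.0001  0.0705] rot [ 0.01 -0.04  0.04]
```

View pics/w7.png

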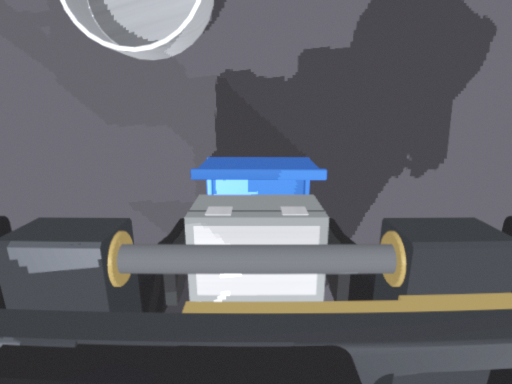

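View pics/s7.png

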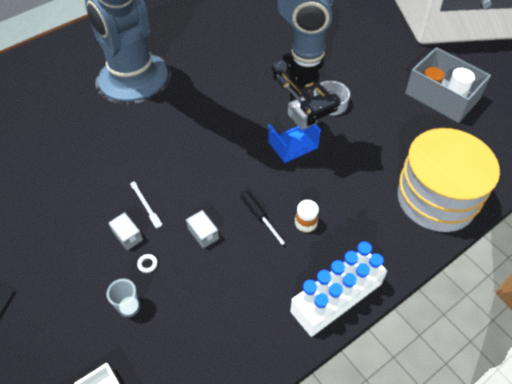

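Wrist: the far wall top runs at rows 158-178 (cols 194-325), with the tin below it at cols 190-323. Measure their relative positions.

Run:
```python
from h import *
np.set_printoptions(suppress=True)
f=np.load('w7.npz'); c=(f['K'],f['D'],f['o'],f['R']); im=f['im']; P=cloud(c,f['d'])
hsv=cv2.cvtColor(im,cv2.COLOR_RGB2HSV)
m=(hsv[...,1]>120)&(hsv[...,0]>95)&(hsv[...,0]<135)&(hsv[...,2]>60); m[210:]=0
Q=P[m]; w=Q[np.abs(Q[:,2]-68)<2.5]; print('far top',len(w),w.mean(0),rect(w[:,:2]))
o=np.array([507.7,218.3]); a=np.deg2rad(-6.5); X=np.array([np.cos(a),np.sin(a)]);Y=np.array([-X[1],X[0]])
q=(w[:,:2]-o); print('box x',np.percentile(q@X,[1,50,99]),'y',np.percentile(q@Y,[1,50,99]),'want 48.5..52.5, x +-42')
t=P[190:235,185:330].reshape(-1,3); t=t[(t[:,2]>90)&(t[:,2]<124)&~np.isnan(t[:,0])]; q=t[:,:2]-o
print('tin x',np.percentile(q@X,[.5,99.5]),'y max',np.percentile(q@Y,[98,99.5]),'ztop',np.percentile(t[:,2],98))
```

```text
far top 1548 [512.9214343  270.52107623  68.55343546] [513.7 270.3  85.7   7.2  -6.6]
box x [-41.72435286  -1.52616715  41.89615054] y [48.93125555 52.4330147  55.82207928] want 48.5..52.5, x +-42
tin x [-34.01521869  35.01792186] y max [45.17577678 45.31704225] ztop 123.64482384009804
```

Gap to the far wall is about 3.6 mm (3 nominal), and the tin is centred within 0.5 mm between the lips. Descend.

```bash
python3 -m jog '[{"x":0,"y":0,"z":0.008,"rx":0,"ry":0,"rz":0,"fingers":-0.3},{"x":0,"y":-0.0005,"z":0.02,"rx":0,"ry":0,"rz":0,"fingers":-0.3},{"x":0,"y":-0.0005,"z":0.034,"rx":0,"ry":0,"rz":0,"fingers":-0.3},{"x":0,"y":-0.0005,"z":0.048,"rx":0,"ry":0,"rz":0,"fingers":-0.3},{"x":0,"y":-0.0005,"z":0.06,"rx":0,"ry":0,"rz":0,"fingers":-0.3},{"x":0,"y":-0.0005,"z":0.069,"rx":0,"ry":0,"rz":0,"fingers":-0.3},{"x":0,"y":-0.0005,"z":0.075,"rx":0,"ry":0,"rz":0,"fingers":-0.3},{"x":0,"y":-0.0005,"z":0.078,"rx":0,"ry":0,"rz":0,"fingers":-0.3}]'; python3 -c "
from h import *
plan(510.4,241.6,18.5,83.5)"
```

```text
clock: 12.02
position: [509.8, 241.9, 21.7]
orientation: [-3.141, -0.0, 1.458]
force: [0.1, 0.7, -4.9]
width: 65.4
now t12.02 [509.8 241.9  21.7] [-1.7997e+02 -2.0000e-02  8.3550e+01] w65.4 F [ 0.07  0.68 -4.94]
shift [-0.0003  0.0006  0.0032] rot [-0.03 -0.02  0.05]
```

```bash
python3 -m jog '[{"x":0,"y":0,"z":0.0012,"rx":0,"ry":0,"rz":0,"fingers":-0.3},{"x":0,"y":0,"z":0.002,"rx":0,"ry":0,"rz":0,"fingers":-0.3},{"x":0,"y":0,"z":0.0027,"rx":0,"ry":0,"rz":0,"fingers":-0.3},{"x":0,"y":0,"z":0.0032,"rx":0,"ry":0,"rz":0,"fingers":-0.3},{"x":0,"y":0,"z":0.0032,"rx":0,"ry":0,"rz":0,"fingers":-0.3}]'; python3 -c "
from h import *
plan(510.4,241.6,18.5,83.5)"
```

```text
clock: 12.43
position: [510.1, 242.1, 18.9]
orientation: [3.141, -0.001, 1.458]
force: [0.1, -0.4, -5.5]
width: 65.7
now t12.43 [510.1 242.1  18.9] [ 1.7998e+02 -4.0000e-02  8.3540e+01] w65.7 F [ 0.1  -0.43 -5.51]
shift [-0.0004  0.0004  0.0004] rot [ 0.02 -0.04  0.04]
```

```bash
python3 -m jog '[{"x":0,"y":0,"z":0.0007,"rx":0,"ry":0,"rz":0,"fingers":-0.3},{"x":0,"y":0,"z":0.0012,"rx":0,"ry":0,"rz":0,"fingers":-0.3},{"x":0,"y":0,"z":0.0016,"rx":0,"ry":0,"rz":0,"fingers":-0.3},{"x":0,"y":0,"z":0.0016,"rx":0,"ry":0,"rz":0,"fingers":-0.3}]'; python3 -c "
from h import *
plan(510.4,241.6,18.5,83.5)"
```

```text
clock: 12.77
position: [510.3, 242.2, 18.6]
orientation: [3.14, -0.0, 1.458]
force: [-3.1, -1.9, 5.1]
width: 65.7
now t12.77 [510.3 242.2  18.6] [ 1.7993e+02 -2.0000e-02  8.3540e+01] w65.7 F [-3.15 -1.87  5.12]
shift [-0.0006  0.0002  0.0001] rot [ 0.07 -0.02  0.04]
```

Seated (force went from -5.5 to +5.1 N). Release and rise.

```bash
python3 -m jog '[{"x":0,"y":0,"z":0,"rx":0,"ry":0,"rz":0,"fingers":1},{"x":0,"y":0,"z":0,"rx":0,"ry":0,"rz":0,"fingers":1},{"x":0,"y":0,"z":0,"rx":0,"ry":0,"rz":0,"fingers":1},{"x":0,"y":0,"z":-0.008,"rx":0,"ry":0,"rz":0,"fingers":1},{"x":0,"y":0,"z":-0.028,"rx":0,"ry":0,"rz":0,"fingers":1},{"x":0,"y":0,"z":-0.058,"rx":0,"ry":0,"rz":0,"fingers":1},{"x":0,"y":0,"z":-0.09,"rx":0,"ry":0,"rz":0,"fingers":1},{"x":0,"y":0,"z":-0.11,"rx":0,"ry":0,"rz":0,"fingers":1}]'; python3 -c "
from h import *
plan(500,-274,150,88)"
```

```text
clock: 13.43
position: [511.2, 243.3, 132.0]
orientation: [3.137, -0.003, 1.459]
force: [0.3, 0.7, 1.0]
width: 86.4
now t13.43 [511.2 243.3 132. ] [ 1.7974e+02 -1.7000e-01  8.3570e+01] w86.4 F [0.34 0.7  1.02]
shift [-0.5152  0.0469 -0.0193] rot [ 0.26 -0.16 -4.43]
```

```bash
python3 -m jog '[{"x":-0.015,"y":0.001,"z":-0.005,"rx":0,"ry":0,"rz":0,"fingers":1},{"x":-0.045,"y":0.004,"z":-0.015,"rx":0,"ry":0,"rz":-0.5,"fingers":1},{"x":-0.082,"y":0.0075,"z":-0.019,"rx":0.1,"ry":-0.1,"rz":-1,"fingers":1},{"x":-0.12,"y":0.011,"z":-0.019,"rx":0.2,"ry":-0.1,"rz":-1.5,"fingers":1},{"x":-0.16,"y":0.0145,"z":-0.019,"rx":0.26,"ry":-0.16,"rz":-2,"fingers":1},{"x":-0.2,"y":0.018,"z":-0.019,"rx":0.26,"ry":-0.16,"rz":-2.5,"fingers":1},{"x":-0.24,"y":0.022,"z":-0.019,"rx":0.26,"ry":-0.16,"rz":-3,"fingers":1},{"x":-0.28,"y":0.0255,"z":-0.019,"rx":0.26,"ry":-0.16,"rz":-3.5,"fingers":1}]'
python3 - <<'E'
from h import *
plan(500,-274,100,88)
im,d=save('top','top2.png'); c=cam('top'); np.savez('t2.npz',im=im,d=d)
topface(c,im,d,(364,227),r=25); topface(c,im,d,(312,193),r=25)
b=cv2.resize(im[130:290,150:420],None,fx=2.9,fy=2.9,interpolation=cv2.INTER_CUBIC); cv2.imwrite('pics/crop2.png',b[:,:,::-1])
E
```

```text
clock: 14.1
position: [505.0, -39.7, 151.2]
orientation: [3.14, 0.0, 1.52]
force: [0.7, 0.8, 0.2]
width: 86.8
now t14.10 [505.  -39.7 151.2] [1.7992e+02 1.0000e-02 8.7110e+01] w86.8 F [0.73 0.78 0.2 ]
shift [-0.2343  0.0067  0.0512] rot [ 0.08  0.01 -0.89]
(364, 227) 372 z 40.8 rect [ 499.5 -274.9   65.8   46.6   -1.3] mean [ 499.7 -275.1]
(312, 193) 187 z 41.2 rect [ 608.2 -127.1   52.2   43.4   -2.1] mean [ 616.  -131.4]
```

View pics/crop2.png

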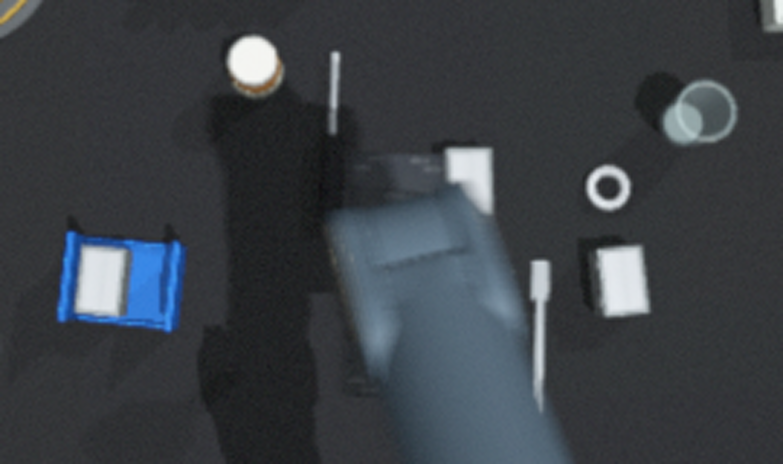

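First tin sits in the far half of the box. Move on to t3 at about (499,-273).

```bash
python3 -m jog '[{"x":-0.04,"y":0.001,"z":0,"rx":0,"ry":0,"rz":-0.3,"fingers":1},{"x":-0.08,"y":0.0025,"z":0,"rx":0.08,"ry":0,"rz":-0.6,"fingers":1},{"x":-0.12,"y":0.004,"z":0,"rx":0.08,"ry":0,"rz":-0.9,"fingers":1},{"x":-0.16,"y":0.005,"z":0.01,"rx":0.08,"ry":0,"rz":-0.9,"fingers":1},{"x":-0.195,"y":0.006,"z":0.03,"rx":0.08,"ry":0,"rz":-0.9,"fingers":1},{"x":-0.22,"y":0.006,"z":0.05,"rx":0.08,"ry":0,"rz":-0.9,"fingers":1},{"x":-0.233,"y":0.006,"z":0.065,"rx":0.08,"ry":0,"rz":-0.9,"fingers":1},{"x":-0.233,"y":0.006,"z":0.072,"rx":0.08,"ry":0,"rz":-0.9,"fingers":1}]'
python3 - <<'E'
from h import *
c=cam('wrist'); im,d=save('wrist','w8.png'); np.savez('w8.npz',im=im,d=d,K=c[0],D=c[1],o=c[2],R=c[3])
plan(499,-273,12,89)
P=cloud(c,d)
for u in (230,255,290):
  i=[v for v in range(160,225) if P[v,u,2]>36]; print(u,i[0],P[i[0],u])
for v in (205,225): 
  z=P[v,180:340,2]; i=np.nonzero(np.abs(z-40)<6)[0]; print(v,180+i[0],180+i[-1],P[v,180+i[0]],P[v,180+i[-1]])
E
```

```text
clock: 14.82
position: [493.7, -287.7, 78.0]
orientation: [-3.137, 0.007, 1.517]
force: [-0.9, -0.3, 0.7]
width: 87.2
now t14.87 [ 494.  -284.4   77.6] [-179.69    0.28   87.11] w86.8 F [-0.18  1.09 -1.68]
shift [0.012  0.0047 0.0656] rot [-0.31  0.27 -1.89]
230 163 [ 477.11578003 -252.44218902   37.45521079]
255 161 [ 493.46982048 -251.80148136   38.65661178]
290 160 [ 515.89431645 -252.02539897   40.52252778]
205 216 316 [ 465.91227805 -279.71789989   40.12000451] [ 532.57554864 -283.49936704   39.37094522]
225 220 268 [ 467.4684784  -293.7904992    40.76505954] [ 499.86740083 -295.57257503   40.53676156]
```

View pics/w8.png

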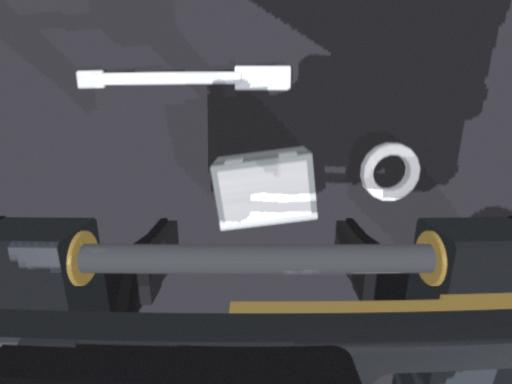

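The tool overshot while moving. The tin looks turned a few degrees relative to the jaws; zoom in and fit it.

Run:
```python
from h import *
c=cam('wrist'); im,d=save('wrist','w8.png'); np.savez('w8.npz',im=im,d=d,K=c[0],D=c[1],o=c[2],R=c[3])
rr=topface(c,im,d,(265,200),tol=5,r=65,thr=60); plan(rr[0],rr[1],12,rr[4]+90)
b=cv2.resize(im[110:250,180:340],None,fx=4.2,fy=4.2,interpolation=cv2.INTER_CUBIC); cv2.imwrite('pics/w8c.png',b[:,:,::-1])
```

```text
(265, 200) 6601 z 40.8 rect [ 498.5 -273.    66.3   45.9    4.3] mean [ 498.6 -272.5]
now t14.92 [ 495.2 -282.5   79. ] [-179.78    0.26   87.3 ] w87.0 F [0.12 0.67 0.2 ]
shift [0.01   0.0031 0.0669] rot [-0.24  0.25 -7.  ]
```

View pics/w8c.png

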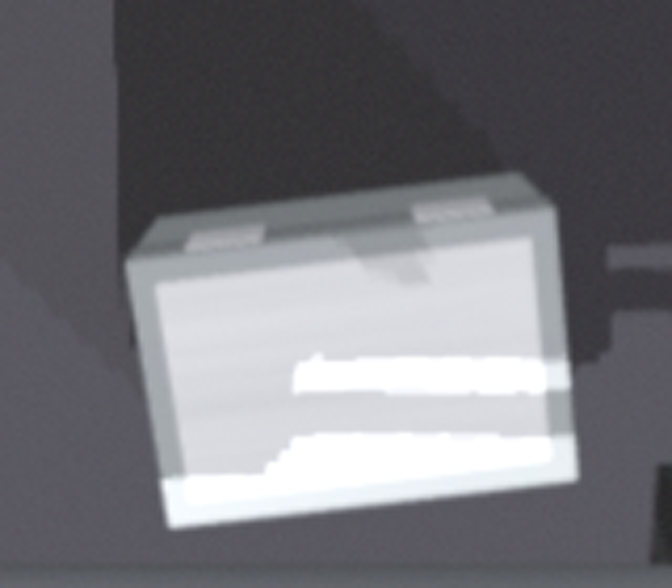

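```bash
python3 -m jog '[{"x":0.005,"y":0.002,"z":0,"rx":-0.1,"ry":0.1,"rz":-3,"fingers":1},{"x":0.009,"y":0.003,"z":0,"rx":-0.2,"ry":0.25,"rz":-6,"fingers":1},{"x":0.01,"y":0.003,"z":0,"rx":-0.24,"ry":0.25,"rz":-7,"fingers":1},{"x":0.01,"y":0.003,"z":0,"rx":-0.24,"ry":0.25,"rz":-7,"fingers":1}]'
python3 - <<'E'
from h import *
vision.get_image('scene')
c=cam('wrist'); im,d=save('wrist','w9.png'); np.savez('w9.npz',im=im,d=d,K=c[0],D=c[1],o=c[2],R=c[3])
plan(498.5,-273,12,94.3)
P=cloud(c,d)
for u in (230,255,290):
  i=[v for v in range(160,225) if P[v,u,2]>36]; print(u,i[0],P[i[0],u])
for v in (205,220): 
  z=P[v,180:340,2]; i=np.nonzero(np.abs(z-40)<6)[0]; print(v,180+i[0],180+i[-1],P[v,180+i[0]],P[v,180+i[-1]])
E
```

```text
clock: 15.25
position: [499.9, -270.6, 80.3]
orientation: [3.14, 0.0, 1.649]
force: [-0.1, -0.3, 0.6]
width: 87.0
now t15.35 [ 499.3 -271.9   79.9] [1.7993e+02 3.0000e-02 9.4330e+01] w87.3 F [-0.34 -0.33  0.1 ]
shift [-0.001  -0.001   0.0679] rot [0.07 0.03 0.03]
230 183 [ 479.41222484 -252.19270397   36.76825599]
255 184 [ 496.18727293 -251.47015204   37.37669646]
290 183 [ 519.66777877 -249.28711741   36.15689765]
205 207 305 [ 465.13753795 -267.45601142   40.99315682] [ 530.69051107 -262.568722     40.7851437 ]
220 208 304 [ 466.11771918 -278.28324346   40.40137374] [ 531.51238905 -273.71356931   39.40916145]
```

View pics/w9.png

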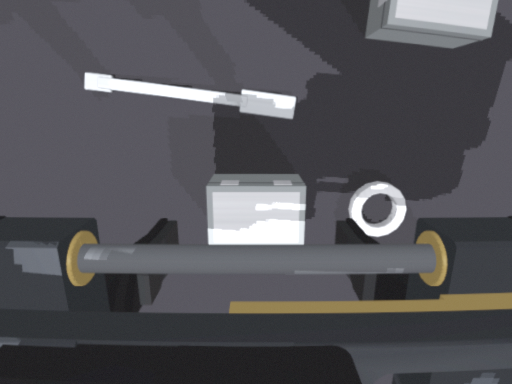

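Run:
```python
from h import *
f=np.load('w9.npz'); c=(f['K'],f['D'],f['o'],f['R'])
print(onz(c,[(350,210),(378,209),(407,209),(378,182),(378,236),(295,105)],10).round(0))
```

```text
[[ 572. -273.   10.]
 [ 594. -271.   10.]
 [ 617. -269.   10.]
 [ 590. -249.   10.]
 [ 598. -293.   10.]
 [ 521. -198.   10.]]
```

Ring edge is at x≈572 and the open finger's back at ≈557, so 15 mm clear. Descend and grip.

```bash
python3 -m jog '[{"x":0,"y":0,"z":0.018,"rx":0,"ry":0,"rz":0,"fingers":1},{"x":-0.001,"y":-0.001,"z":0.038,"rx":0,"ry":0,"rz":0,"fingers":1},{"x":-0.001,"y":-0.001,"z":0.054,"rx":0,"ry":0,"rz":0,"fingers":1},{"x":-0.001,"y":-0.001,"z":0.064,"rx":0,"ry":0,"rz":0,"fingers":1},{"x":-0.001,"y":-0.001,"z":0.068,"rx":0,"ry":0,"rz":0,"fingers":1},{"x":-0.001,"y":-0.001,"z":0.068,"rx":0,"ry":0,"rz":0,"fingers":-0.3},{"x":-0.001,"y":-0.001,"z":0.068,"rx":0,"ry":0,"rz":0,"fingers":-0.3},{"x":-0.001,"y":-0.001,"z":0.068,"rx":0,"ry":0,"rz":0,"fingers":-0.3}]' 60; python3 -m jog '[{"x":0,"y":0,"z":0,"rx":0,"ry":0,"rz":0,"fingers":-0.3},{"x":0,"y":0,"z":0,"rx":0,"ry":0,"rz":0,"fingers":-0.3},{"x":0,"y":0,"z":0,"rx":0,"ry":0,"rz":0,"fingers":-0.3}]'; python3 -m jog '[{"x":0,"y":0,"z":-0.001,"rx":0,"ry":0,"rz":0,"fingers":-0.3},{"x":0,"y":0,"z":-0.004,"rx":0,"ry":0,"rz":0,"fingers":-0.3},{"x":0,"y":0,"z":-0.009,"rx":0,"ry":0,"rz":0,"fingers":-0.3},{"x":0,"y":0,"z":-0.015,"rx":0,"ry":0,"rz":0,"fingers":-0.3},{"x":0,"y":0,"z":-0.02,"rx":0,"ry":0,"rz":0,"fingers":-0.3},{"x":0,"y":0,"z":-0.024,"rx":0,"ry":0,"rz":0,"fingers":-0.3},{"x":0,"y":0,"z":-0.025,"rx":0,"ry":0,"rz":0,"fingers":-0.3},{"x":0,"y":0,"z":-0.025,"rx":0,"ry":0,"rz":0,"fingers":-0.3}]'
python3 - <<'E'
from h import *
F=[]
for i in range(2): vision.get_image('wrist'); F.append(manip.read_state()['force'])
print(np.round(F,2)); plan(500,90,190,83.5)
im,d=save('wrist','w10.png')
E
```

```text
clock: 16.02
position: [499.3, -273.2, 12.8]
orientation: [3.139, 0.002, 1.646]
force: [1.2, 0.4, 0.2]
width: 74.1
clock: 16.27
position: [499.9, -273.5, 13.8]
orientation: [3.137, 0.003, 1.646]
force: [-0.6, -0.3, 4.1]
width: 65.5
clock: 16.93
position: [500.1, -273.7, 39.3]
orientation: [3.137, 0.003, 1.646]
force: [0.1, -0.5, -4.8]
width: 65.7
[[-0.4   0.61 -5.02]
 [-0.29  0.16 -4.76]]
now t17.03 [ 499.6 -273.5   38.7] [1.7978e+02 1.4000e-01 9.4320e+01] w65.4 F [-0.29  0.16 -4.76]
shift [ 0.362   0.0283 -0.1521] rot [ 0.24  0.12 10.82]
```

View pics/w10.png

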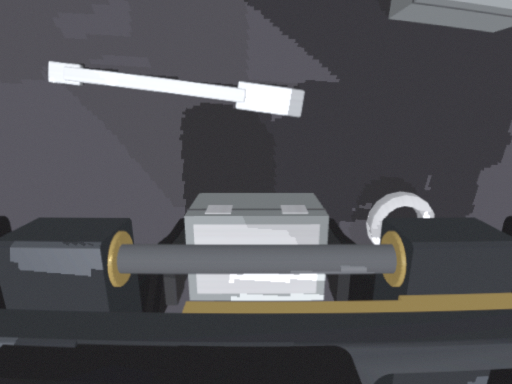

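Also heavy (~5 N) and level. Carry it to the box.

```bash
python3 -m jog '[{"x":0,"y":0,"z":-0.006,"rx":0,"ry":0,"rz":0,"fingers":-0.3},{"x":0,"y":0,"z":-0.018,"rx":0,"ry":0,"rz":0.3,"fingers":-0.3},{"x":0.002,"y":0,"z":-0.035,"rx":0,"ry":0,"rz":1,"fingers":-0.3},{"x":0.008,"y":0,"z":-0.055,"rx":0.1,"ry":0,"rz":2,"fingers":-0.3},{"x":0.02,"y":0.001,"z":-0.076,"rx":0.2,"ry":0.1,"rz":3,"fingers":-0.3},{"x":0.036,"y":0.002,"z":-0.096,"rx":0.24,"ry":0.1,"rz":4,"fingers":-0.3},{"x":0.055,"y":0.004,"z":-0.112,"rx":0.24,"ry":0.1,"rz":5,"fingers":-0.3},{"x":0.077,"y":0.006,"z":-0.126,"rx":0.24,"ry":0.1,"rz":6,"fingers":-0.3}]'; python3 -c "
from h import *
plan(505,150,190,83.5)"
```

```text
clock: 17.75
position: [499.7, -196.0, 166.8]
orientation: [3.14, 0.002, 1.539]
force: [0.0, -0.3, -4.9]
width: 65.8
now t17.75 [ 499.7 -196.   166.8] [1.7989e+02 1.0000e-01 8.8170e+01] w65.8 F [ 0.04 -0.26 -4.93]
shift [ 0.346  -0.0057 -0.0238] rot [0.12 0.09 4.67]
```

```bash
python3 -m jog '[{"x":0.022,"y":0,"z":-0.006,"rx":0,"ry":0,"rz":0.8,"fingers":-0.3},{"x":0.045,"y":0,"z":-0.012,"rx":0.1,"ry":0,"rz":1.6,"fingers":-0.3},{"x":0.068,"y":-0.001,"z":-0.017,"rx":0.1,"ry":0.1,"rz":2.4,"fingers":-0.3},{"x":0.092,"y":-0.001,"z":-0.021,"rx":0.1,"ry":0.1,"rz":3.2,"fingers":-0.3},{"x":0.116,"y":-0.002,"z":-0.023,"rx":0.1,"ry":0.1,"rz":4,"fingers":-0.3},{"x":0.14,"y":-0.002,"z":-0.023,"rx":0.1,"ry":0.1,"rz":4.67,"fingers":-0.3},{"x":0.164,"y":-0.003,"z":-0.023,"rx":0.1,"ry":0.1,"rz":4.67,"fingers":-0.3},{"x":0.188,"y":-0.003,"z":-0.023,"rx":0.1,"ry":0.1,"rz":4.67,"fingers":-0.3}]'; python3 -c "
from h import *
plan(505,130,190,83.5)"
```

```text
clock: 18.42
position: [502.2, -6.6, 190.6]
orientation: [3.14, 0.0, 1.458]
force: [0.1, -0.3, -4.5]
width: 65.5
now t18.42 [502.2  -6.6 190.6] [1.7993e+02 2.0000e-02 8.3510e+01] w65.5 F [ 0.1  -0.29 -4.5 ]
shift [ 0.136  -0.0127  0.0006] rot [0.07 0.02 0.01]
```

```bash
python3 -m jog '[{"x":0.023,"y":-0.001,"z":0,"rx":0,"ry":0,"rz":0,"fingers":-0.3},{"x":0.046,"y":-0.004,"z":0,"rx":0,"ry":0,"rz":0,"fingers":-0.3},{"x":0.068,"y":-0.007,"z":0,"rx":0,"ry":0,"rz":0,"fingers":-0.3},{"x":0.089,"y":-0.009,"z":0,"rx":0,"ry":0,"rz":0,"fingers":-0.3},{"x":0.107,"y":-0.011,"z":0,"rx":0,"ry":0,"rz":0,"fingers":-0.3},{"x":0.121,"y":-0.012,"z":0,"rx":0,"ry":0,"rz":0,"fingers":-0.3},{"x":0.13,"y":-0.0125,"z":0,"rx":0,"ry":0,"rz":0,"fingers":-0.3},{"x":0.133,"y":-0.0125,"z":0,"rx":0,"ry":0,"rz":0,"fingers":-0.3}]'
python3 - <<'E'
from h import *
vision.get_image('top')
c=cam('wrist'); im,d=save('wrist','w11.png'); np.savez('w11.npz',im=im,d=d,K=c[0],D=c[1],o=c[2],R=c[3])
np.set_printoptions(suppress=True)
plan(505,195,110,83.5)
P=cloud(c,d)
hsv=cv2.cvtColor(im,cv2.COLOR_RGB2HSV)
m=(hsv[...,1]>120)&(hsv[...,0]>95)&(hsv[...,0]<135)&(hsv[...,2]>60); m[190:]=0
Q=P[m]; w=Q[(np.abs(Q[:,2]-68)<2.5)]
o=np.array([507.7,218.3]); a=np.deg2rad(-6.5); X=np.array([np.cos(a),np.sin(a)]);Y=np.array([-X[1],X[0]])
for s in (-1,1):
    v=w[((w[:,:2]-o)@Y)*s>0]
    if len(v)<20: continue
    q=v[:,:2]-o; print('wall',s,len(v),rect(v[:,:2]),'bx',np.percentile(q@X,[1,99]),'by',np.percentile(q@Y,[2,50,98]))
t=P[(~m)&(np.abs(P[...,2]-45)<4)&(im.mean(2)>60)]; q=t[:,:2]-o; k=(abs(q@X)<45)&(abs(q@Y)<50); t=t[k];q=q[k]
print('tin1',len(t),t.mean(0),rect(t[:,:2]),'bx',np.percentile(q@X,[1,99]),'by',np.percentile(q@Y,[1,99]))
g=P[190:240,180:340].reshape(-1,3); g=g[(g[:,2]>180)&(g[:,2]<220)]; q=g[:,:2]-o
print('held bx',np.percentile(q@X,[.5,99.5]),'by max',np.percentile(q@Y,[98,99.5]))
E
```

```text
clock: 19.08
position: [504.6, 129.0, 191.4]
orientation: [3.139, -0.001, 1.46]
force: [-0.3, -0.3, -4.3]
width: 65.5
now t19.18 [504.8 127.  190.9] [179.91   0.04  83.55] w65.9 F [-0.56 -0.8  -4.73]
shift [ 0.0676 -0.0076  0.0809] rot [0.09 0.04 0.05]
wall -1 753 [501.6 168.2  85.2   6.6  -6.5] bx [-42.03328133  41.48932298] by [-53.60790297 -50.68447288 -47.26817413]
wall 1 1027 [513.7 270.1  85.4   8.4  -6.9] bx [-41.58834387  41.76271228] by [48.24415488 51.54364164 55.54967657]
tin1 3663 [509.0427997  241.23746262  45.85861531] [508.9 241.2  67.1  44.2  -6.6] bx [-33.82998615  31.24705785] by [ 0.88205281 44.5422302 ]
held bx [-32.06911545  46.31506509] by max [-67.30398898 -67.09749499]
```

View pics/w11.png

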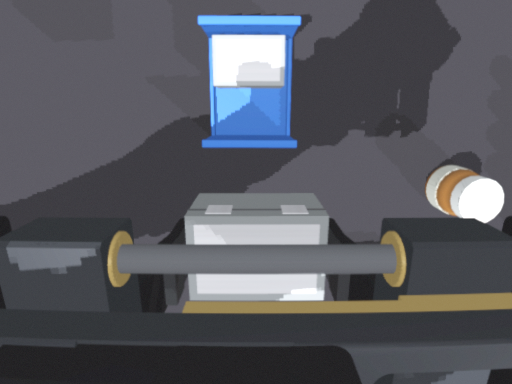

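The first tin lies well aligned in the far half (own y 0.9…44.6 by this camera, angle -6.6°). The free slot runs from about -48.3 to 0.9. Check precisely whether the second tin sits in the grip as the first did.

```bash
python3 - <<'E'
from h import *
s=manip.read_state(); c=cam('wrist'); im,d=save('wrist','w12.png'); np.savez('w12.npz',im=im,d=d,K=c[0],D=c[1],o=c[2],R=c[3])
print(s['position'],manip.read_state()['position'])
for n in ('w6','w7','w11','w12'):
    f=np.load(n+'.npz'); g=f['im'].mean(2); P=f['d']
    col=g[185:235,250:262].mean(1); dc=P[185:235,250:262].mean(1)
    print(n,col[20:45:1].round(0).tolist()); print('  depth',dc[5:45:2].round(0).tolist())
E
python3 -c "
from h import *
o=np.array([507.7,218.3]);a=np.deg2rad(-6.5);X=np.array([np.cos(a),np.sin(a)]);Y=np.array([-X[1],X[0]])
t=o-22.4*Y+0.3*X;print(t);plan(t[0],t[1],100,83.5)"
```

```text
[504.80607591 127.0424513  190.94768259] [504.85418399 126.10592879 190.73383225]
w6 [128.0, 127.0, 127.0, 128.0, 125.0, 99.0, 103.0, 124.0, 127.0, 128.0, 128.0, 129.0, 144.0, 157.0, 159.0, 159.0, 159.0, 159.0, 159.0, 159.0, 167.0, 201.0, 207.0, 208.0, 207.0]
  depth [384.0, 385.0, 182.0, 177.0, 174.0, 170.0, 166.0, 163.0, 159.0, 156.0, 152.0, 150.0, 147.0, 133.0, 143.0, 144.0, 144.0, 144.0, 145.0, 144.0]
w7 [144.0, 144.0, 144.0, 144.0, 141.0, 113.0, 117.0, 140.0, 144.0, 144.0, 144.0, 146.0, 161.0, 174.0, 177.0, 177.0, 177.0, 177.0, 177.0, 177.0, 185.0, 220.0, 226.0, 226.0, 226.0]
  depth [266.0, 266.0, 182.0, 178.0, 174.0, 170.0, 167.0, 163.0, 159.0, 156.0, 153.0, 150.0, 136.0, 145.0, 144.0, 144.0, 144.0, 144.0, 144.0, 144.0]
w11 [124.0, 124.0, 124.0, 116.0, 96.0, 111.0, 123.0, 124.0, 125.0, 125.0, 128.0, 145.0, 154.0, 155.0, 155.0, 155.0, 155.0, 155.0, 158.0, 180.0, 200.0, 204.0, 204.0, 204.0, 203.0]
  depth [365.0, 365.0, 179.0, 175.0, 171.0, 167.0, 164.0, 161.0, 157.0, 154.0, 151.0, 148.0, 145.0, 144.0, 144.0, 144.0, 144.0, 144.0, 144.0, 145.0]
w12 [123.0, 122.0, 122.0, 113.0, 94.0, 108.0, 121.0, 123.0, 123.0, 122.0, 125.0, 143.0, 152.0, 153.0, 153.0, 153.0, 153.0, 153.0, 156.0, 177.0, 197.0, 201.0, 201.0, 201.0, 200.0]
  depth [365.0, 365.0, 180.0, 175.0, 171.0, 168.0, 164.0, 161.0, 158.0, 154.0, 151.0, 149.0, 146.0, 143.0, 144.0, 144.0, 144.0, 144.0, 144.0, 145.0]
[505.46231957 196.01002947]
now t19.23 [504.9 126.1 190.7] [1.7992e+02 7.0000e-02 8.3480e+01] w65.5 F [ 0.52 -0.3  -5.21]
shift [ 0.0696 -0.0075  0.0906] rot [ 0.08  0.07 -0.02]
```

```bash
python3 -m jog '[{"x":0.007,"y":-0.001,"z":0.006,"rx":0,"ry":0,"rz":0,"fingers":-0.3},{"x":0.018,"y":-0.002,"z":0.016,"rx":0,"ry":0,"rz":0,"fingers":-0.3},{"x":0.031,"y":-0.003,"z":0.03,"rx":0,"ry":0,"rz":0,"fingers":-0.3},{"x":0.044,"y":-0.005,"z":0.046,"rx":0,"ry":0,"rz":0,"fingers":-0.3},{"x":0.055,"y":-0.006,"z":0.062,"rx":0,"ry":0,"rz":0,"fingers":-0.3},{"x":0.063,"y":-0.007,"z":0.075,"rx":0,"ry":0,"rz":0,"fingers":-0.3},{"x":0.067,"y":-0.007,"z":0.084,"rx":0,"ry":0,"rz":0,"fingers":-0.3},{"x":0.069,"y":-0.007,"z":0.088,"rx":0,"ry":0,"rz":0,"fingers":-0.3}]'; python3 -m jog '[{"x":0,"y":0,"z":0,"rx":0,"ry":0,"rz":0,"fingers":-0.3},{"x":0,"y":0,"z":0,"rx":0,"ry":0,"rz":0,"fingers":-0.3}]'
python3 - <<'E'
from h import *
s=manip.read_state(); c=cam('wrist'); im,d=save('wrist','w13.png'); np.savez('w13.npz',im=im,d=d,K=c[0],D=c[1],o=c[2],R=c[3])
plan(505.8,195.4,22,83.5)
P=cloud(c,d)
o=np.array([507.7,218.3]); a=np.deg2rad(-6.5); X=np.array([np.cos(a),np.sin(a)]);Y=np.array([-X[1],X[0]])
np.set_printoptions(suppress=True)
t=P[(np.abs(P[...,2]-45)<4)&(im.mean(2)>60)]; q=t[:,:2]-o; k=(abs(q@X)<45)&(abs(q@Y)<50); t=t[k];q=q[k]
print('tin1',len(t),'bx',np.percentile(q@X,[1,99]),'by',np.percentile(q@Y,[1,99]))
g=P[190:240,185:330].reshape(-1,3); g=g[(g[:,2]>90)&(g[:,2]<130)]; q=g[:,:2]-o
print('held bx',np.percentile(q@X,[.5,99.5]),'by max',np.percentile(q@Y,[98,99.5]),'ztop',np.percentile(g[:,2],98))
save('scene','s13.png')
E
```

```text
clock: 19.9
position: [505.1, 195.0, 101.0]
orientation: [-3.14, 0.002, 1.457]
force: [-0.6, -0.0, -4.2]
width: 65.7
clock: 20.07
position: [505.3, 194.3, 100.8]
orientation: [-3.14, 0.003, 1.456]
force: [0.3, -0.3, -4.6]
width: 65.4
now t20.12 [505.6 194.3 101.3] [-1.7997e+02  1.5000e-01  8.3400e+01] w65.6 F [ 0.4   0.24 -4.2 ]
shift [0.0013 0.0001 0.0793] rot [-0.03  0.15 -0.1 ]
tin1 6271 bx [-33.64124374  31.24788919] by [ 1.41657871 45.07489657]
held bx [-33.54792121  32.48068465] by max [-1.68368227 -1.46923043] ztop 128.93516019998364
```

View pics/w13.png

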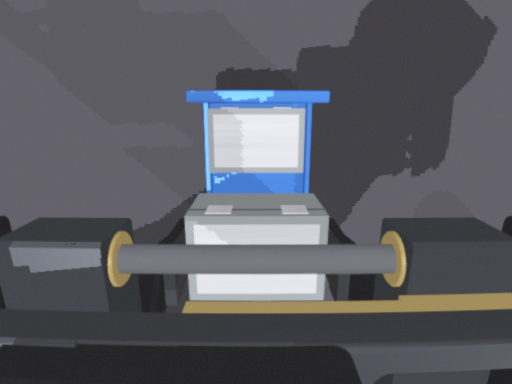

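Gap to tin 1 is about 3-4 mm, and the tin is parallel. Nudge +0.7 mm and descend.

```bash
python3 -m jog '[{"x":0.0004,"y":0,"z":0.008,"rx":0,"ry":0.1,"rz":-0.05,"fingers":-0.3},{"x":0.0007,"y":0.0005,"z":0.02,"rx":0,"ry":0.1,"rz":-0.1,"fingers":-0.3},{"x":0.0007,"y":0.0005,"z":0.034,"rx":0,"ry":0.1,"rz":-0.1,"fingers":-0.3},{"x":0.0007,"y":0.0005,"z":0.048,"rx":0,"ry":0.1,"rz":-0.1,"fingers":-0.3},{"x":0.0007,"y":0.0005,"z":0.06,"rx":0,"ry":0.1,"rz":-0.1,"fingers":-0.3},{"x":0.0007,"y":0.0005,"z":0.069,"rx":0,"ry":0.1,"rz":-0.1,"fingers":-0.3},{"x":0.0007,"y":0.0005,"z":0.075,"rx":0,"ry":0.1,"rz":-0.1,"fingers":-0.3},{"x":0.0007,"y":0.0005,"z":0.0785,"rx":0,"ry":0.1,"rz":-0.1,"fingers":-0.3}]'; python3 -m jog '[{"x":0,"y":0,"z":0.0012,"rx":0,"ry":0,"rz":0,"fingers":-0.3},{"x":0,"y":0,"z":0.0018,"rx":0,"ry":0,"rz":0,"fingers":-0.3},{"x":0,"y":0,"z":0.0024,"rx":0,"ry":0,"rz":0,"fingers":-0.3},{"x":0,"y":0,"z":0.0026,"rx":0,"ry":0,"rz":0,"fingers":-0.3}]'; python3 -c "
from h import *
plan(505.8,195,18.8,83.5)"
```

```text
clock: 20.83
position: [506.0, 194.8, 22.0]
orientation: [-3.141, 0.001, 1.458]
force: [-0.7, 0.1, -4.0]
width: 65.7
clock: 21.17
position: [506.4, 195.0, 19.8]
orientation: [-3.142, 0.001, 1.457]
force: [-0.1, -0.3, -5.2]
width: 65.4
now t21.17 [506.4 195.   19.8] [-1.800e+02  3.000e-02  8.351e+01] w65.4 F [-0.06 -0.32 -5.23]
shift [-0.     -0.0006  0.001 ] rot [-0.    0.03  0.01]
```

```bash
python3 -m jog '[{"x":0,"y":0,"z":0.0008,"rx":0,"ry":0,"rz":0,"fingers":-0.3},{"x":0,"y":0,"z":0.0014,"rx":0,"ry":0,"rz":0,"fingers":-0.3},{"x":0,"y":0,"z":0.002,"rx":0,"ry":0,"rz":0,"fingers":-0.3},{"x":0,"y":0,"z":0.002,"rx":0,"ry":0,"rz":0,"fingers":-0.3}]'; python3 -c "
from h import *
plan(505.8,195,18.8,83.5)"
```

```text
clock: 21.5
position: [506.8, 195.1, 18.9]
orientation: [3.14, 0.001, 1.457]
force: [-2.4, -0.2, 4.4]
width: 65.1
now t21.50 [506.8 195.1  18.9] [1.7993e+02 4.0000e-02 8.3500e+01] w65.1 F [-2.4  -0.23  4.39]
shift [-0.0003 -0.001   0.    ] rot [0.07 0.04 0.  ]
```

Seated. Release and rise, then go for the light tin.

```bash
python3 -m jog '[{"x":0,"y":0,"z":0,"rx":0,"ry":0,"rz":0,"fingers":1},{"x":0,"y":0,"z":0,"rx":0,"ry":0,"rz":0,"fingers":1},{"x":0,"y":0,"z":0,"rx":0,"ry":0,"rz":0,"fingers":1},{"x":0,"y":0,"z":-0.008,"rx":0,"ry":0,"rz":0,"fingers":1},{"x":0,"y":0,"z":-0.028,"rx":0,"ry":0,"rz":0,"fingers":1},{"x":0,"y":0,"z":-0.058,"rx":0,"ry":0,"rz":0,"fingers":1},{"x":0,"y":0,"z":-0.09,"rx":0,"ry":0,"rz":0,"fingers":1},{"x":0,"y":0,"z":-0.11,"rx":0,"ry":0,"rz":0,"fingers":1}]'
python3 - <<'E'
from h import *
im,d=save('wrist','w14.png')
plan(600.5,-125,100,89.5)
E
```

```text
clock: 22.17
position: [507.7, 196.2, 132.2]
orientation: [3.137, -0.001, 1.458]
force: [0.3, 0.9, 0.5]
width: 86.6
now t22.22 [509.7 197.3 135.3] [179.43  -0.23  83.52] w87.2 F [1.03 0.19 2.5 ]
shift [-0.3102  0.1263  0.0353] rot [ 0.58 -0.2  -5.98]
```

View pics/w14.png

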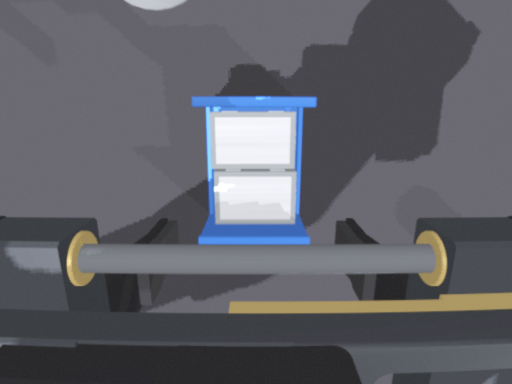

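Both heavy tins lie side by side, flat and parallel (rows 112-168 and 172-224). Now the light tin.

```bash
python3 -m jog '[{"x":-0.02,"y":0.008,"z":0,"rx":0.2,"ry":0,"rz":-0.5,"fingers":1},{"x":-0.055,"y":0.022,"z":0,"rx":0.4,"ry":-0.1,"rz":-1,"fingers":1},{"x":-0.092,"y":0.037,"z":0,"rx":0.5,"ry":-0.2,"rz":-2,"fingers":1},{"x":-0.13,"y":0.053,"z":0,"rx":0.5,"ry":-0.2,"rz":-3,"fingers":1},{"x":-0.168,"y":0.068,"z":0,"rx":0.5,"ry":-0.2,"rz":-4,"fingers":1},{"x":-0.203,"y":0.083,"z":0,"rx":0.5,"ry":-0.2,"rz":-5,"fingers":1},{"x":-0.233,"y":0.095,"z":0,"rx":0.5,"ry":-0.2,"rz":-6,"fingers":1},{"x":-0.26,"y":0.106,"z":0,"rx":0.5,"ry":-0.2,"rz":-6,"fingers":1}]';  python3 -c "
from h import *
plan(600.5,-125,76,89.5)"
```

```text
clock: 22.88
position: [586.0, -76.0, 135.6]
orientation: [3.14, 0.001, 1.561]
force: [0.4, 0.3, -0.1]
width: 86.9
now t22.88 [586.  -76.  135.6] [1.799e+02 4.000e-02 8.943e+01] w86.9 F [ 0.44  0.31 -0.12]
shift [-0.0488  0.0149  0.0596] rot [ 0.1   0.04 -0.07]
```

```bash
python3 -m jog '[{"x":-0.02,"y":0.007,"z":0.01,"rx":0.1,"ry":0,"rz":0,"fingers":1},{"x":-0.034,"y":0.011,"z":0.025,"rx":0.1,"ry":0,"rz":0,"fingers":1},{"x":-0.043,"y":0.014,"z":0.04,"rx":0.1,"ry":0,"rz":0,"fingers":1},{"x":-0.048,"y":0.015,"z":0.051,"rx":0.1,"ry":0,"rz":0,"fingers":1},{"x":-0.049,"y":0.015,"z":0.057,"rx":0.1,"ry":0,"rz":0,"fingers":1},{"x":-0.049,"y":0.015,"z":0.058,"rx":0.1,"ry":0,"rz":0,"fingers":1}]'
python3 - <<'E'
from h import *
c=cam('wrist'); im,d=save('wrist','w15.png'); np.savez('w15.npz',im=im,d=d,K=c[0],D=c[1],o=c[2],R=c[3])
plan(600.5,-125,12,89.5)
P=cloud(c,d)
for u in (230,255,290):
  i=[v for v in range(160,225) if P[v,u,2]>36]; print(u,i[0],P[i[0],u])
for v in (205,220): 
  z=P[v,180:340,2]; i=np.nonzero(np.abs(z-40)<6)[0]; print(v,180+i[0],180+i[-1])
E
```

```text
clock: 23.38
position: [599.4, -124.1, 76.0]
orientation: [-3.139, -0.001, 1.562]
force: [0.8, 0.7, 0.2]
width: 86.7
now t23.43 [ 600.  -123.5   76.8] [-1.799e+02 -3.000e-02  8.954e+01] w86.9 F [ 0.33  0.57 -0.  ]
shift [-0.0015  0.0006  0.0648] rot [-0.1  -0.03  0.04]
230 183 [ 581.15408058 -102.15341721   37.78303765]
255 184 [ 597.53860072 -102.52516048   39.64614606]
290 182 [ 620.57154223 -102.10685933   36.53053865]
205 210 309
220 210 309
```

View pics/w15.png

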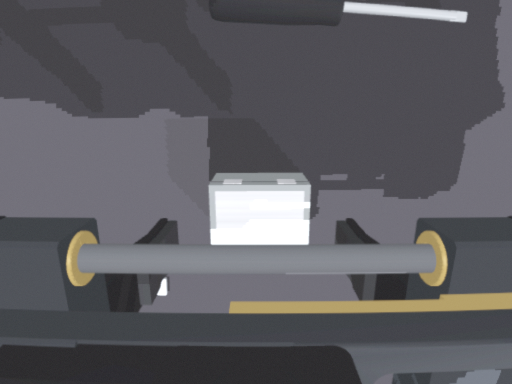

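Aligned and centred (cols 210-309, edge at row 183). Grip and lift.

```bash
python3 -m jog '[{"x":-0.0005,"y":0.0005,"z":0.018,"rx":0,"ry":0,"rz":0,"fingers":1},{"x":-0.001,"y":0.0005,"z":0.038,"rx":0,"ry":0,"rz":0,"fingers":1},{"x":-0.001,"y":0.0005,"z":0.054,"rx":0,"ry":0,"rz":0,"fingers":1},{"x":-0.001,"y":0.0005,"z":0.062,"rx":0,"ry":0,"rz":0,"fingers":1},{"x":-0.001,"y":0.0005,"z":0.065,"rx":0,"ry":0,"rz":0,"fingers":1},{"x":-0.001,"y":0.0005,"z":0.065,"rx":0,"ry":0,"rz":0,"fingers":-0.3},{"x":-0.001,"y":0.0005,"z":0.065,"rx":0,"ry":0,"rz":0,"fingers":-0.3},{"x":-0.001,"y":0.0005,"z":0.065,"rx":0,"ry":0,"rz":0,"fingers":-0.3}]' 40; python3 -m jog '[{"x":0,"y":0,"z":0,"rx":0,"ry":0,"rz":0,"fingers":-0.3},{"x":0,"y":0,"z":0,"rx":0,"ry":0,"rz":0,"fingers":-0.3},{"x":0,"y":0,"z":0,"rx":0,"ry":0,"rz":0,"fingers":-0.3}]'; python3 -c "
from h import *
plan(510,100,200,83.5)"; python3 -m jog '[{"x":0,"y":0,"z":-0.001,"rx":0,"ry":0,"rz":0,"fingers":-0.3},{"x":0,"y":0,"z":-0.004,"rx":0,"ry":0,"rz":0,"fingers":-0.3},{"x":0,"y":0,"z":-0.012,"rx":0,"ry":0,"rz":0,"fingers":-0.3},{"x":0,"y":0,"z":-0.025,"rx":0,"ry":0,"rz":0,"fingers":-0.3},{"x":0,"y":0,"z":-0.042,"rx":0,"ry":0,"rz":0,"fingers":-0.3},{"x":0,"y":0,"z":-0.06,"rx":0,"ry":0,"rz":0,"fingers":-0.3},{"x":0,"y":0,"z":-0.078,"rx":0,"ry":0,"rz":0,"fingers":-0.3},{"x":0,"y":0,"z":-0.095,"rx":0,"ry":0,"rz":0,"fingers":-0.3}]'; python3 -c "
from h import *
plan(510,110,200,83.5)"
```

```text
clock: 24.1
position: [601.3, -124.3, 13.1]
orientation: [3.141, -0.0, 1.563]
force: [-0.2, -0.9, 0.1]
width: 74.2
clock: 24.35
position: [602.0, -124.3, 14.2]
orientation: [3.139, 0.0, 1.563]
force: [-0.2, 0.1, 4.3]
width: 65.4
now t24.35 [ 602.  -124.3   14.2] [179.88   0.    89.55] w65.4 F [-0.24  0.08  4.29]
shift [ 0.2236 -0.0934 -0.186 ] rot [ 0.12 -0.01  6.05]
clock: 25.02
position: [602.1, -124.2, 111.3]
orientation: [3.138, 0.0, 1.563]
force: [-0.1, -0.6, -0.8]
width: 65.7
now t25.02 [ 602.1 -124.2  111.3] [1.7981e+02 1.0000e-02 8.9570e+01] w65.7 F [-0.1  -0.62 -0.83]
shift [ 0.2335 -0.0935 -0.089 ] rot [ 0.19 -0.    6.07]
```

Tip is 14.2 above the tin's underside, and it is still light. Carry to the box.

```bash
python3 -m jog '[{"x":0.015,"y":-0.006,"z":-0.018,"rx":0,"ry":0,"rz":0.5,"fingers":-0.3},{"x":0.037,"y":-0.015,"z":-0.036,"rx":0.1,"ry":0,"rz":1.5,"fingers":-0.3},{"x":0.064,"y":-0.026,"z":-0.053,"rx":0.19,"ry":0,"rz":2.5,"fingers":-0.3},{"x":0.094,"y":-0.038,"z":-0.067,"rx":0.19,"ry":0,"rz":3.5,"fingers":-0.3},{"x":0.124,"y":-0.05,"z":-0.078,"rx":0.19,"ry":0,"rz":4.5,"fingers":-0.3},{"x":0.154,"y":-0.062,"z":-0.086,"rx":0.19,"ry":0,"rz":5.5,"fingers":-0.3},{"x":0.18,"y":-0.072,"z":-0.089,"rx":0.19,"ry":0,"rz":6.07,"fingers":-0.3},{"x":0.202,"y":-0.081,"z":-0.089,"rx":0.19,"ry":0,"rz":6.07,"fingers":-0.3}]'; python3 -c "
from h import *
plan(510,125,200,83.5)"
```

```text
clock: 25.68
position: [521.8, 81.2, 202.5]
orientation: [3.138, -0.001, 1.459]
force: [-0.3, -0.3, -1.0]
width: 65.6
now t25.68 [521.8  81.2 202.5] [ 1.798e+02 -5.000e-02  8.360e+01] w65.6 F [-0.34 -0.27 -1.03]
shift [ 0.0422 -0.0166  0.0024] rot [ 0.2  -0.05  0.1 ]
```

```bash
python3 -m jog '[{"x":0.017,"y":-0.007,"z":0.001,"rx":0.1,"ry":0,"rz":0.1,"fingers":-0.3},{"x":0.03,"y":-0.012,"z":0.002,"rx":0.2,"ry":0,"rz":0.1,"fingers":-0.3},{"x":0.038,"y":-0.015,"z":0.002,"rx":0.2,"ry":0,"rz":0.1,"fingers":-0.3},{"x":0.042,"y":-0.0166,"z":0.002,"rx":0.2,"ry":0,"rz":0.1,"fingers":-0.3},{"x":0.042,"y":-0.0166,"z":0.002,"rx":0.2,"ry":0,"rz":0.1,"fingers":-0.3},{"x":0.042,"y":-0.0166,"z":0.002,"rx":0.2,"ry":0,"rz":0.1,"fingers":-0.3}]'
python3 - <<'E'
from h import *
np.set_printoptions(suppress=True)
c=cam('wrist'); im,d=save('wrist','w16.png'); np.savez('w16.npz',im=im,d=d,K=c[0],D=c[1],o=c[2],R=c[3])
P=cloud(c,d)
hsv=cv2.cvtColor(im,cv2.COLOR_RGB2HSV)
m=(hsv[...,1]>120)&(hsv[...,0]>95)&(hsv[...,0]<135)&(hsv[...,2]>60); m[190:]=0
o=np.array([507.7,218.3]); a=np.deg2rad(-6.5); X=np.array([np.cos(a),np.sin(a)]);Y=np.array([-X[1],X[0]])
Q=P[m]; w=Q[(np.abs(Q[:,2]-68)<2.5)]
for s in (-1,1):
    v=w[((w[:,:2]-o)@Y)*s>0]
    if len(v)<20: continue
    q=v[:,:2]-o; print('wall',s,'by',np.percentile(q@Y,[2,50,98]),'bx',np.percentile(q@X,[1,99]))
t=P[(np.abs(P[...,2]-45)<4)&(hsv[...,1]<80)&(im.mean(2)>60)]; q=t[:,:2]-o; k=(abs(q@X)<45)&(abs(q@Y)<50); t=t[k];q=q[k]
print('tins',len(t),'z',np.median(t[:,2]),'bx',np.percentile(q@X,[1,99]),'by',np.percentile(q@Y,[.5,99.5]))
for s in (-1,1):
    k=(q@Y)*s>0; print(s,np.median(t[k][:,2]),rect(t[k][:,:2]))
g=im.mean(2); print(g[205:230,250:262].mean(1).round(0).tolist())
tt=o+0.6*X+0.5*Y; print(tt); plan(tt[0],tt[1],110,83.5)
b=cv2.resize(im[0:200,180:330],None,fx=3,fy=3,interpolation=cv2.INTER_CUBIC); cv2.imwrite('pics/w16c.png',b[:,:,::-1])
E
```

```text
clock: 26.18
position: [510.3, 123.8, 200.5]
orientation: [3.141, -0.0, 1.456]
force: [-0.1, 0.1, -1.2]
width: 66.0
wall -1 by [-53.87185622 -50.79382809 -47.28909353] bx [-42.06148379  41.82933355]
wall 1 by [48.24417922 51.60462916 55.71829259] bx [-41.92310226  41.42402179]
tins 6547 z 45.83244119769046 bx [-33.0631764   32.50536657] by [-44.19578955  45.22742871]
-1 45.804643023974506 [505.8 195.7  66.4  43.3  -6.6]
1 45.8520603510992 [508.9 241.7  67.   45.   -6.3]
[119.0, 119.0, 119.0, 116.0, 92.0, 95.0, 115.0, 119.0, 119.0, 119.0, 121.0, 134.0, 147.0, 149.0, 149.0, 149.0, 149.0, 149.0, 151.0, 164.0, 192.0, 197.0, 197.0, 197.0, 196.0]
[508.35274472 218.728864  ]
now t26.23 [510.4 123.5 200.4] [-180.     -0.01   83.41] w65.6 F [-0.67 -0.17 -1.44]
shift [ 0.0943 -0.013   0.0904] rot [-0.   -0.01 -0.09]
```

View pics/w16c.png

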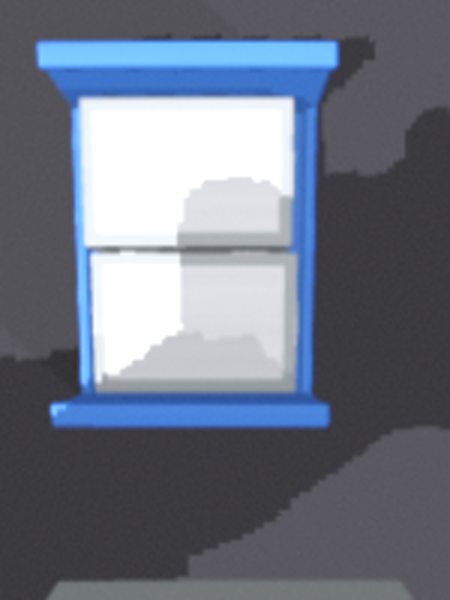

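The heavy tins are both level (tops at 45.8, with the same +0.8 depth offset as on the bench), parallel, and span -44.2…45.2. Target for the light tin is TCP (508.7,218.8).

```bash
python3 -m jog '[{"x":0.01,"y":-0.001,"z":0.006,"rx":0,"ry":0,"rz":0,"fingers":-0.3},{"x":0.025,"y":-0.003,"z":0.016,"rx":0,"ry":0,"rz":0,"fingers":-0.3},{"x":0.043,"y":-0.006,"z":0.03,"rx":0,"ry":0,"rz":0,"fingers":-0.3},{"x":0.061,"y":-0.009,"z":0.045,"rx":0,"ry":0,"rz":0,"fingers":-0.3},{"x":0.076,"y":-0.011,"z":0.06,"rx":0,"ry":0,"rz":0,"fingers":-0.3},{"x":0.087,"y":-0.0125,"z":0.074,"rx":0,"ry":0,"rz":0,"fingers":-0.3},{"x":0.093,"y":-0.0127,"z":0.084,"rx":0,"ry":0,"rz":0,"fingers":-0.3},{"x":0.0945,"y":-0.0127,"z":0.09,"rx":0,"ry":0,"rz":0,"fingers":-0.3}]'; python3 -m jog '[{"x":0,"y":0,"z":0.003,"rx":0,"ry":0,"rz":0,"fingers":-0.3},{"x":0,"y":0,"z":0.005,"rx":0,"ry":0,"rz":0,"fingers":-0.3}]'
python3 - <<'E'
from h import *
im,d=save('wrist','w17.png'); save('scene','s17.png')
plan(508.7,218.8,59.2,83.5)
E
```

```text
clock: 26.9
position: [508.4, 218.9, 109.1]
orientation: [-3.14, 0.0, 1.456]
force: [0.9, -0.3, -0.4]
width: 65.6
clock: 27.07
position: [508.8, 217.5, 103.6]
orientation: [-3.139, 0.001, 1.454]
force: [-0.1, 0.1, -0.3]
width: 65.6
now t27.17 [508.9 217.7 104.1] [-1.7991e+02  6.0000e-02  8.3320e+01] w65.6 F [ 0.72 -1.32 -2.15]
shift [ 0.0011 -0.0002  0.0449] rot [-0.09  0.06 -0.18]
```

View pics/w17.png

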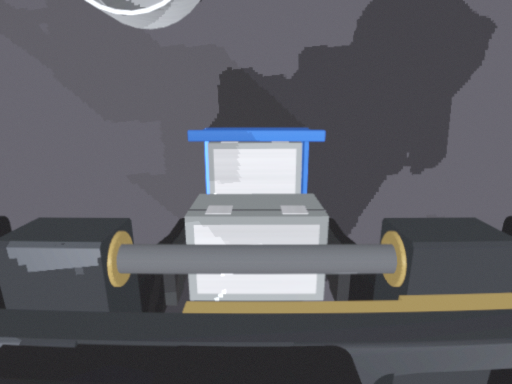

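Over the middle and aligned. Lower it.

```bash
python3 -m jog '[{"x":0.0006,"y":0,"z":0.006,"rx":0,"ry":0,"rz":-0.1,"fingers":-0.3},{"x":0.0011,"y":0,"z":0.014,"rx":-0.05,"ry":0.05,"rz":-0.15,"fingers":-0.3},{"x":0.0011,"y":0,"z":0.023,"rx":-0.05,"ry":0.05,"rz":-0.15,"fingers":-0.3},{"x":0.0011,"y":0,"z":0.031,"rx":-0.05,"ry":0.05,"rz":-0.15,"fingers":-0.3},{"x":0.0011,"y":0,"z":0.037,"rx":-0.05,"ry":0.05,"rz":-0.15,"fingers":-0.3},{"x":0.0011,"y":0,"z":0.0405,"rx":-0.05,"ry":0.05,"rz":-0.15,"fingers":-0.3},{"x":0.0011,"y":0,"z":0.042,"rx":-0.05,"ry":0.05,"rz":-0.15,"fingers":-0.3},{"x":0.0011,"y":0,"z":0.043,"rx":-0.05,"ry":0.05,"rz":-0.15,"fingers":-0.3}]'; python3 -m jog '[{"x":0,"y":0,"z":0.0006,"rx":0,"ry":0,"rz":0,"fingers":-0.3},{"x":0,"y":0,"z":0.001,"rx":0,"ry":0,"rz":0,"fingers":-0.3},{"x":0,"y":0,"z":0.0014,"rx":0,"ry":0,"rz":0,"fingers":-0.3},{"x":0,"y":0,"z":0.0014,"rx":0,"ry":0,"rz":0,"fingers":-0.3}]'; python3 -c "
from h import *
plan(508.7,218.8,59.2,83.5)"
```

```text
clock: 27.83
position: [508.8, 218.9, 60.8]
orientation: [-3.141, 0.0, 1.457]
force: [0.5, 0.3, -1.5]
width: 65.7
clock: 28.17
position: [509.0, 218.9, 59.6]
orientation: [-3.141, 0.0, 1.457]
force: [1.1, 1.0, -0.3]
width: 65.6
now t28.17 [509.  218.9  59.6] [-179.97    0.     83.48] w65.6 F [ 1.09  0.96 -0.27]
shift [-0.0001 -0.0003  0.0004] rot [-0.03  0.   -0.02]
```

```bash
python3 -m jog '[{"x":0,"y":0,"z":0.0006,"rx":0,"ry":0,"rz":0,"fingers":-0.3},{"x":0,"y":0,"z":0.001,"rx":0,"ry":0,"rz":0,"fingers":-0.3},{"x":0,"y":0,"z":0.001,"rx":0,"ry":0,"rz":0,"fingers":-0.3}]'; python3 -c "
from h import *
plan(508.7,218.8,59.2,83.5)"
```

```text
clock: 28.42
position: [509.1, 219.0, 59.2]
orientation: [3.142, 0.0, 1.457]
force: [-1.5, -0.6, 4.4]
width: 65.2
now t28.42 [509.1 219.   59.2] [1.800e+02 1.000e-02 8.348e+01] w65.2 F [-1.48 -0.56  4.41]
shift [-0.0002 -0.0004 -0.    ] rot [ 0.    0.01 -0.02]
```

Contact at the expected height (59.2). Release and withdraw.

```bash
python3 -m jog '[{"x":0,"y":0,"z":0,"rx":0,"ry":0,"rz":0,"fingers":1},{"x":0,"y":0,"z":0,"rx":0,"ry":0,"rz":0,"fingers":1},{"x":0,"y":0,"z":0,"rx":0,"ry":0,"rz":0,"fingers":1},{"x":0,"y":0,"z":-0.006,"rx":0,"ry":0,"rz":0,"fingers":1},{"x":0,"y":0,"z":-0.022,"rx":0,"ry":0,"rz":0,"fingers":1},{"x":0,"y":0,"z":-0.048,"rx":0,"ry":0,"rz":0,"fingers":1},{"x":0,"y":0,"z":-0.078,"rx":0,"ry":0,"rz":0,"fingers":1},{"x":0,"y":0,"z":-0.1,"rx":0,"ry":0,"rz":0,"fingers":1}]'; python3 -m jog '[{"x":-0.01,"y":0,"z":-0.02,"rx":0,"ry":0,"rz":0,"fingers":1},{"x":-0.035,"y":0,"z":-0.03,"rx":0,"ry":0,"rz":0,"fingers":1},{"x":-0.065,"y":0,"z":-0.03,"rx":0,"ry":0,"rz":0,"fingers":1},{"x":-0.095,"y":0,"z":-0.03,"rx":0,"ry":0,"rz":0,"fingers":1},{"x":-0.12,"y":0,"z":-0.03,"rx":0,"ry":0,"rz":0,"fingers":1},{"x":-0.14,"y":0,"z":-0.03,"rx":0,"ry":0,"rz":0,"fingers":1},{"x":-0.15,"y":0,"z":-0.03,"rx":0,"ry":0,"rz":0,"fingers":1},{"x":-0.15,"y":0,"z":-0.03,"rx":0,"ry":0,"rz":0,"fingers":1}]'
python3 - <<'E'
from h import *
np.set_printoptions(suppress=True)
manip.read_state()
c=cam('wrist'); im,d=save('wrist','w18.png'); P=cloud(c,d); save('scene','s18.png'); tim,td=save('top','t18.png')
o=np.array([507.7,218.3]); a=np.deg2rad(-6.5); X=np.array([np.cos(a),np.sin(a)]);Y=np.array([-X[1],X[0]])
hsv=cv2.cvtColor(im,cv2.COLOR_RGB2HSV)
for lo,hi in ((79,92),(40,50)):
    t=P[(P[...,2]>lo)&(P[...,2]<hi)&(hsv[...,1]<80)&(im.mean(2)>60)]; q=t[:,:2]-o; k=(abs(q@X)<45)&(abs(q@Y)<52); t=t[k];q=q[k]
    A=np.c_[q@X,q@Y,np.ones(len(q))]; s=np.linalg.lstsq(A,t[:,2],rcond=None)[0]
    print(len(t),'z',np.median(t[:,2]),rect(t[:,:2]),'bx',np.percentile(q@X,[1,99]),'by',np.percentile(q@Y,[.5,99.5]),'tilt deg',np.rad2deg(s[:2]))
b=cv2.resize(tim[130:290,150:420],None,fx=2.9,fy=2.9,interpolation=cv2.INTER_CUBIC); cv2.imwrite('pics/t18c.png',b[:,:,::-1])
E
```

```text
clock: 29.08
position: [509.5, 219.6, 161.5]
orientation: [3.14, -0.001, 1.457]
force: [0.6, 0.6, 0.7]
width: 86.9
clock: 29.75
position: [492.4, 68.1, 191.4]
orientation: [3.14, 0.0, 1.453]
force: [-0.1, 0.3, -0.5]
width: 87.1
2737 z 85.84156821546117 [506.7 207.9  67.1  23.5  -7.4] bx [-32.00296854  32.52357398] by [-21.73020449   0.47847384] tilt deg [0.12642338 2.90528799]
1921 z 45.86300216209037 [504.4 185.9  66.9  22.3  -6.6] bx [-31.90930525  32.51271539] by [-43.68086892 -21.57342744] tilt deg [0.11189518 1.61916362]
```

View pics/w18.png

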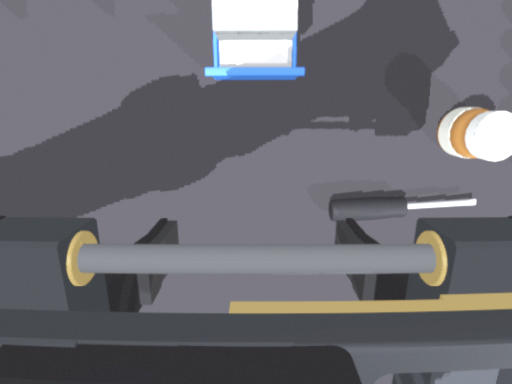

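View pics/s18.png

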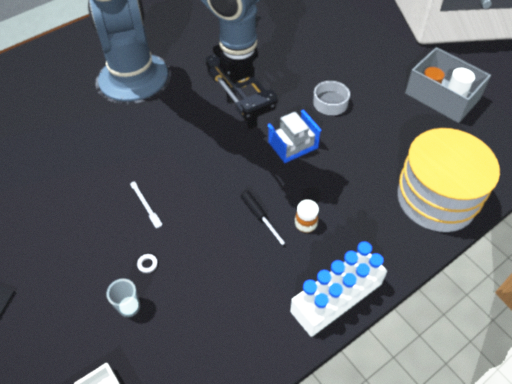

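View pics/t18c.png

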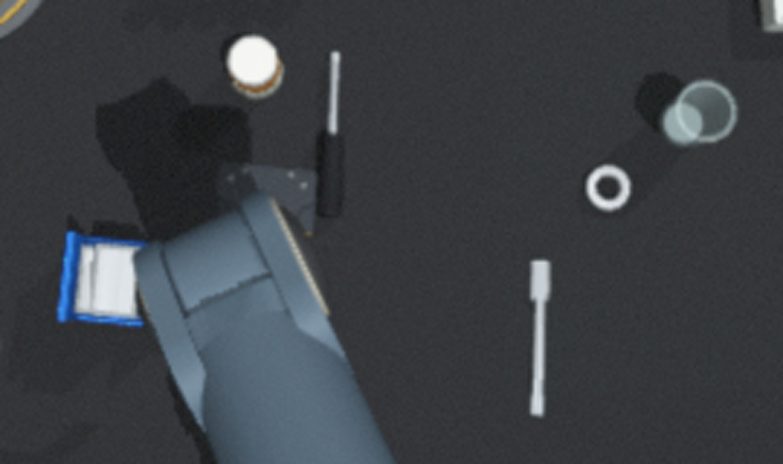

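The near edge of the top tin is at own y -21.7, height is right, and the bystanders look unmoved. The view cuts the tin off, so back away and check its level.

```bash
python3 -m jog '[{"x":0.01,"y":0,"z":-0.02,"rx":0,"ry":0,"rz":0,"fingers":1},{"x":0.03,"y":0,"z":-0.05,"rx":0,"ry":0,"rz":0,"fingers":1},{"x":0.045,"y":0,"z":-0.08,"rx":0,"ry":0,"rz":0,"fingers":1},{"x":0.05,"y":0,"z":-0.1,"rx":0,"ry":0,"rz":0,"fingers":1},{"x":0.05,"y":0,"z":-0.11,"rx":0,"ry":0,"rz":0,"fingers":1},{"x":0.05,"y":0,"z":-0.11,"rx":0,"ry":0,"rz":0,"fingers":1},{"x":0.05,"y":0,"z":-0.11,"rx":0,"ry":0,"rz":0,"fingers":1}]'
python3 - <<'E'
from h import *
np.set_printoptions(suppress=True)
vision.get_image('top'); vision.get_image('top')
c=cam('wrist'); im,d=save('wrist','w19.png'); P=cloud(c,d)
o=np.array([507.7,218.3]); a=np.deg2rad(-6.5); X=np.array([np.cos(a),np.sin(a)]);Y=np.array([-X[1],X[0]])
hsv=cv2.cvtColor(im,cv2.COLOR_RGB2HSV)
for lo,hi in ((83,89),(43,49)):
    t=P[(P[...,2]>lo)&(P[...,2]<hi)&(hsv[...,1]<80)&(im.mean(2)>60)]; q=t[:,:2]-o; k=(abs(q@X)<45)&(abs(q@Y)<52); t=t[k];q=q[k]
    A=np.c_[q@X,q@Y,np.ones(len(q))]; s=np.linalg.lstsq(A,t[:,2],rcond=None)[0]
    print(len(t),'z',np.median(t[:,2]),rect(t[:,:2]),'bx',np.percentile(q@X,[1,99]),'by',np.percentile(q@Y,[.5,99.5]),'tilt deg',np.rad2deg(s[:2]))
print(manip.read_state()['qd'].round(3),manip.read_state()['clock'])
E
```

```text
clock: 30.48
position: [497.7, 121.7, 301.0]
orientation: [3.14, -0.002, 1.46]
force: [0.2, 0.0, -1.4]
width: 87.0
2309 z 85.92277149900326 [508.3 219.4  66.4  43.   -6.4] bx [-31.9170326   33.01258547] by [-20.2662711   22.56427581] tilt deg [ 0.02361617 -0.16216547]
1729 z 45.771432975080245 [507.7 218.3  90.   66.1  84.6] bx [-32.20847244  33.40342011] by [-44.44269864  44.48894764] tilt deg [0.10704493 0.12589699]
[ 0.003  0.    -0.003 -0.005 -0.003  0.002 -0.002] 30.6333
```

View pics/w19.png

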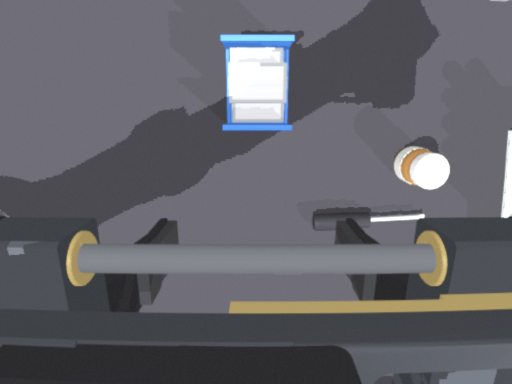

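The top tin is level (tilt < 0.2°), centred within about 1 mm and parallel to the box. The heavy tins below are flat. Hand in.

```bash
python3 -c "
from h import *
print(manip.finish_job())"
```

```text
the job is handed in; nothing more can be done
None
```

All three tins are packed in the blue box as asked, and the job was handed in at about 30.6 s; no verdict was reported.

**What I did:** I lifted each tin to feel its weight. The first one weighed only about 1.2–1.9 N, so it was the light one and I set it gently back on the bench. The other two weighed about 5 N each. I placed those side by side on the box floor, the far one first, then laid the light one on top over the middle. Each tin was lowered until the force reading showed contact before I let go.

**Last checks:**
- **Top tin:** level to within 0.2°, about 1 mm off the middle of the box, angle -6.4° against the box's -6.5°. Its top read 85.9 mm high against 85 expected, the same +0.8 mm offset the camera gave on the bench.
- **Heavy tins:** flat, parallel and clear of both end walls, spanning own y -44.4 to 44.5 (walls at ±48.5).
- **Rest of the bench:** all the listed things that were in view looked where they had been. The last top view was partly blocked by the arm, so this rests on that and the scene view. The gripper was open and well clear at the end.

**What disagreed:**
- The top and wrist cameras differed by up to 3 mm on tin positions, and by about 5° on the angle of the third tin. I used the close wrist view.
- A depth fit from a cut-off view showed a false 2.9° tilt on the top tin. The full view did not confirm it.

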